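Fold the measuring stick and slide it into its pocket

TASK

Fold up the three-leaf measuring stick: first close the inner (end) leaf fully against the middle leaf while the middle leaf still stands open, then close both of them fully against the steel stock. Then set the folded stick flat on the blank end of its storage board, lengthways across the board, and slide it along the board until it drops into the pocket and lies flat in it; let go and leave the cups and the teapot where they are.

Things in the scene. Friction and masses are not known exactly. Their poses are not given: they have to be found in the camera images.
- stick: Steel stock of the folding stick: bar 116 mm long (its x), 16 wide (y), 14 thick (z, up), lying loose on the worktop; origin at its underside centre. Whole stick about 0.27 kg. All three leaves lie flat, equally thick, side by side, on upright pins; the hinges turn lightly and stay where left, no latch.
- pack_mid (a point): Point fixed to the stock, 17 mm along its +y from its origin; axes as the stock's. Underside centre of the folded pack, which is 116 mm long (x +-58 here), 50 wide (y +-25 here) and 14 thick: stock, inner leaf, middle leaf in this order, with 1 mm gaps (the inner leaf is shorter).
- hinge_mid (a point): Upright pin that joins the middle leaf to the stock, at the stock's +x end (x +51, y +17 mm in the stock's frame), underside. Axes as the stock's.
- mid_leaf (a joint): Angle of the middle (light wood) leaf to the stock, rad: 0 = folded parallel to the stock (stop), about 1.6 = square to it, 2.2 = stop at most open. Seen from above it opens clockwise. Starts at 1.4 to 1.8.
- mid_tip (a point): Underside centreline of the middle leaf at its far end, 95 mm along from hinge_mid and offset 17 mm sideways. Middle leaf's axes: x runs along the leaf from this end towards hinge_mid, y to its outer side (away from inner leaf and stock). Leaf 16 mm wide (y +-8 here), 14 thick, wood 88 long.
- hinge_inner (a point): Upright pin that joins the inner leaf to the far end of the middle leaf, underside. Axes as the middle leaf's.
- inner_leaf (a joint): Angle of the inner (light wood) leaf to the middle leaf, rad: 0 = folded against the middle leaf's inner side (stop), larger = opened, 2.2 = stop. Seen from above it opens clockwise. Starts at 1.1 to 1.5.
- inner_tip (a point): Underside centreline of the inner leaf at its free end, 81 mm along from hinge_inner and offset 8.5 mm sideways. Inner leaf's axes: x from hinge_inner outwards to this end; y to the side that comes against the middle leaf (push on the -y side, towards +y, to fold it). Leaf 16 mm wide (y +-8 here), 14 thick, wood 74 long.
- board: Wooden board, fixed, 200 (x) by 160 (y) by 12 mm, origin at underside centre, z up. Top level at 12 mm but for slots at both x ends (up to 26 mm wide) and one pocket in the +x half, 56 mm along x, 122 along y (centred on y 0), floor at 5 mm. Pocket centre lies unmeasured between x +22 and +45 mm. Blank end: flat from x -60 to -6 mm at least. Stick lies along y, either way round, 7 mm proud.
- cup_1: Small plain clay cup, 59 mm wide, 61 mm high, standing loose beyond the board; a bystander. Origin at its underside centre.
- cup_2: Small white cup, 59 mm wide, 53 mm high, standing loose; a bystander. Origin at its underside centre.
- teapot_3: Small pale green teapot with a tall bail handle, 88x72x112 mm, standing loose left of the board; a bystander. Origin at its underside centre.
Mind the look-alikes: they are no part of the job. Of the things that look like the stick, the larger one is meant.

How it is judged (in metres and radians):
On the way, in this order (a step that is already met when the one before it is completed fails the run):
1. the inner leaf is folded against the middle leaf (within 0.12 rad) while the middle leaf is still open by more than 0.6 rad (value of joint inner_leaf below 0.12 rad and value of joint mid_leaf above 0.6 rad), for 0.1 s.
2. both leaves are folded against the stock (within 0.12 rad each) (value of joint each of inner_leaf, mid_leaf below 0.12 rad), for 0.1 s.
3. the folded stick lies level on the top of the board's blank end, across the board (value of joint each of inner_leaf, mid_leaf below 0.15 rad and z of pack_mid in the frame of board between 0.0095 and 0.0155 m and x of pack_mid in the frame of board between -0.085 and 0 m and y of pack_mid in the frame of board between -0.035 and 0.035 m and angle between the x axis of stick and the y axis of board, either way round below 0.25 rad), for 0.15 s.
At the end, for the whole second after the job is handed in: The stick is folded (both joints under 0.15 rad) and lies level (within 2 degrees), at rest, in the pocket: underside within 2.5 mm of the pocket floor, pack centre 12 to 55 mm along the board's +x and within 12 mm of y 0, its length along the board's y within 0.1 rad (value of joint each of inner_leaf, mid_leaf below 0.15 rad and z of pack_mid in the frame of board between 0.002 and 0.0075 m and angle between stick's own z axis and vertical below 0.035 rad and x of pack_mid in the frame of board between 0.012 and 0.055 m and y of pack_mid in the frame of board between -0.012 and 0.012 m and angle between the x axis of stick and the y axis of board, either way round below 0.1 rad and linear speed of stick below 0.02 m/s); the robot touches nothing.
It fails at once if a cup or the teapot is pushed away (more than 25 mm) (distance of any of cup_1, cup_2, teapot_3 from where it was at the start of the episode above 0.025 m).
It also fails if it takes over 67 s, if anything falls off the work surface, if the arm or the gripper's body presses on something with over 40 N, if the wrist force passes 120 N, or if a joint passes its speed limit or range.

ROBOT

A 6-joint arm with a two-finger parallel gripper is mounted at the origin on the work surface; the furniture and walls round the work are solid. World frame = base frame: x ahead of the robot, y to its left, z up, the work surface at z = 0. Lengths are in mm, angles in degrees, forces in N, time in s.
With the tool pointing down it reaches from about 350 to 850 mm from the base axis. Payload 8.1 kg.
Tool frame: the origin (TCP) lies on the centre line of the jaws, within the pads' length; the fingertips stand 8 mm ahead of it and the grasp point (between the pads) lies 11 mm behind it; x points along the fingers, z is the direction in which the jaws open and shut, and the axes are right-handed (so a half turn about x gives the same grasp; the last joint's range is limited). The gripper opens to 85 mm and grips with 20 to 120 N. Pads are 22 mm wide; open, the fingers measure 114 mm over their backs; the gripper's body (76 mm by 85 mm) begins 54 mm behind the grasp point. The pads swing forward as they close: fully open they stand 13 mm farther back than shut.
Start: joints at [-73.132, 7.471, 85.268, -0, 87.261, -4.893], TCP at [222.461, -557.24, 239.292] pointing down, gripper open.
Joint ranges: [-169.43, 169.43], [-51.17, 129.36], [1.28, 143.12], [-76.62, 256.62], [0, 156.53], [-152.29, 152.29]. Speed limits (degrees/s): [136.94, 136.94, 159.86, 180, 180, 180].

INTERFACE

Orientations are given as [roll, pitch, yaw] about the fixed x, y, z axes, in that order (R = Rz(yaw) Ry(pitch) Rx(roll)).
In Python, from bench import r, vision, order gives the robot as it stands. The module is installed in compiled form; this text tells all that it offers.
- The arm moves only by the shell command python3 -m jog 'ROWS' [FORCE]. ROWS is JSON, a list of rows, each a list of 3 entries, a list of its own where there are three numbers: the shift along the world's x, y, z in m, then the turn, a rotation vector about the world's x, y, z in rad, then the opening, from -1 (shut) to 1 (fully open). A call has 1 to 5 rows; each row is the pose to reach, as a shift and turn from the pose commanded when the call began; what a row does not reach only later rows make up. A row lasts 1/12 s, in which the tool goes at most 41.7 mm and 7.16 degrees, less where a joint would pass 70% of its speed; a pose out of reach is approached as far as the arm can. A call with a gripper value outside its range is refused whole. The fingers move at their own pace and stop on an object; FORCE is the grip in N (left out, the last holds). Time passes only in rows, so rows that repeat a pose let the fingers close. It gives the time, the measured TCP pose, the force and the opening at its end, in the units of the state.
- r.sense(): the state, without advancing time (a new reading comes with each control period).
- vision.snapshot(name): name is "side" or "top"; returns the picture (420x560x3 uint8, red, green, blue); there is no depth.
- vision.camera_model(name): a dict with "fov_y" (degrees; the focal length in pixels is half the picture's height over the tangent of half this angle, whatever the lens; pixels are square), "cx", "cy" (the principal point, pixels), "world_to_cam" (4x4, takes a point from world to camera coordinates). Camera axes: x right, y down, z forward; pixel columns grow to the right and rows downward; lengths in mm; the calibration is good to about 2 mm. A picture is of the moment at which its call begins. camera_model takes no time and is no camera call.
- order.hand_in(): hands the job in, once; it reports no verdict.
The state is a dict: "time": time; "joint_pos": joint angles; "qd": joint speeds; "joint_efforts": joint torques, N m; "tool_pos": TCP position; "tcp_rot": TCP orientation; "ft_force": force on the tool from outside, world axes, zero at the start; "wrist_torque": the same for the moment, N m; "finger_gap": finger opening in mm.
Only numpy, scipy, OpenCV 4.12 (cv2) and the standard library are available. Lean on these libraries where they do the work, as an engineer would, in place of code of your own. Each camera call takes 0.05 s, during which the arm holds its last target.

## Working session

There is one attempt and no reset: what is moved stays moved. The work goes in short steps, Python scripts to look and compute and a shell command to move; the robot and the scene stay as the last step left them, time stands still between calls to the robot, and variables do not carry over. Pictures are saved under pics/ and viewed, and the job is handed in when it is done.

```bash
mkdir -p pics; ls
cat > h.py <<'E'
import numpy as np, cv2
from bench import r, vision, order
def snap(n,f):
    im=vision.snapshot(n); cv2.imwrite('pics/'+f,im[:,:,::-1]); return im
def crop(n,f,x0,y0,x1,y1,s,im=None):
    if im is None: im=vision.snapshot(n)
    c=cv2.resize(im[y0:y1,x0:x1],None,fx=s,fy=s,interpolation=cv2.INTER_CUBIC); cv2.imwrite('pics/'+f,c[:,:,::-1])
def K(n):
    m=vision.camera_model(n); f=210/np.tan(np.radians(m['fov_y'])/2)
    return f,m['cx'],m['cy'],np.array(m['world_to_cam'])
def px2w(n,u,v,z):
    f,cx,cy,T=K(n); d=np.array([(u-cx)/f,(v-cy)/f,1]); R=T[:3,:3]; o=-R.T@T[:3,3]; d=R.T@d
    return o+d*(z-o[2])/d[2]
def w2px(n,p):
    f,cx,cy,T=K(n); q=T[:3,:3]@np.array(p,float)+T[:3,3]; return np.array([cx+f*q[0]/q[2],cy+f*q[1]/q[2]])
E
python3 - <<'E'
from h import *
for n in ['top','side']:
    snap(n,n+'0.png'); print(vision.camera_model(n))
print(r.sense())
E
```

```text
pics
{'fov_y': 54.92530790405543, 'cx': 283.89877220871665, 'cy': 205.43751216636932, 'world_to_cam': array([[ 2.82722852e-02, -9.99287740e-01,  2.49938153e-02,
        -2.96484118e+02],
       [-9.94752665e-01, -3.05858654e-02, -9.76301244e-02,
         5.28179045e+02],
       [ 9.83250438e-02, -2.21024377e-02, -9.94908874e-01,
         1.14616679e+03],
       [ 0.00000000e+00,  0.00000000e+00,  0.00000000e+00,
         1.00000000e+00]])}
{'fov_y': 48.71905261935791, 'cx': 277.81387878605403, 'cy': 206.60074239599757, 'world_to_cam': array([[ 8.28139905e-01, -5.59990499e-01, -2.43913610e-02,
        -6.00131589e+02],
       [-2.37930824e-01, -3.11796326e-01, -9.19876065e-01,
         7.66673116e+01],
       [ 5.07516720e-01,  7.67589533e-01, -3.91449981e-01,
         1.56466423e+03],
       [ 0.00000000e+00,  0.00000000e+00,  0.00000000e+00,
         1.00000000e+00]])}
{'time': 0.1, 'joint_pos': array([-7.31317640e+01,  7.51444031e+00,  8.53223517e+01, -1.05891059e-03,
        8.72606287e+01, -4.89262313e+00]), 'qd': array([-0.00634445, -0.06225941, -0.27764479, -0.01269321,  0.01866779,
       -0.07389622]), 'joint_efforts': array([ 1.72886434e-03, -5.70952106e+01, -5.01942086e+01, -8.32558180e-05,
        8.09845078e-03, -1.33733042e-05]), 'tool_pos': array([ 222.32079055, -556.78046333,  238.31775345]), 'tcp_rot': array([175.72936381,  89.90257355, 107.49027443]), 'ft_force': array([ 0.06798195, -0.5892906 , -1.06459909]), 'wrist_torque': array([-0.03875678, -0.01964143,  0.0097688 ]), 'finger_gap': 85.40571127220583}
```

View pics/top0.png

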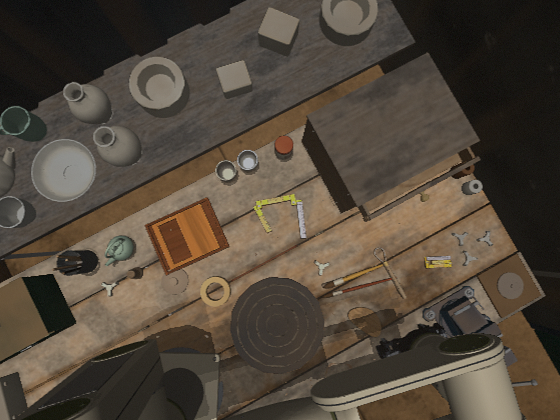

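View pics/side0.png

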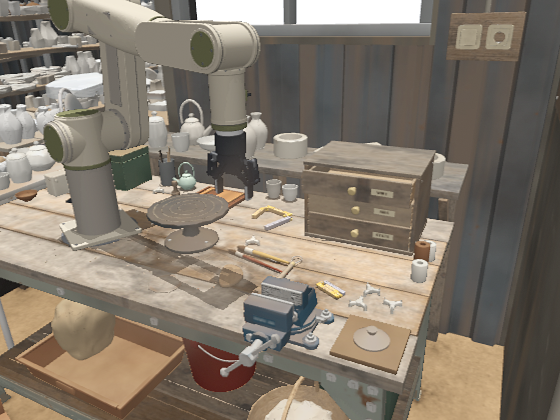

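Run:
```python
from h import *
im=cv2.imread('pics/top0.png')[:,:,::-1]
crop('','c1.png',225,170,325,245,8,im)
crop('','c2.png',130,180,240,280,6,im)
im=cv2.imread('pics/side0.png')[:,:,::-1]
crop('','c3.png',160,160,310,260,5,im)
```

```text
(no output)
```

View pics/c1.png

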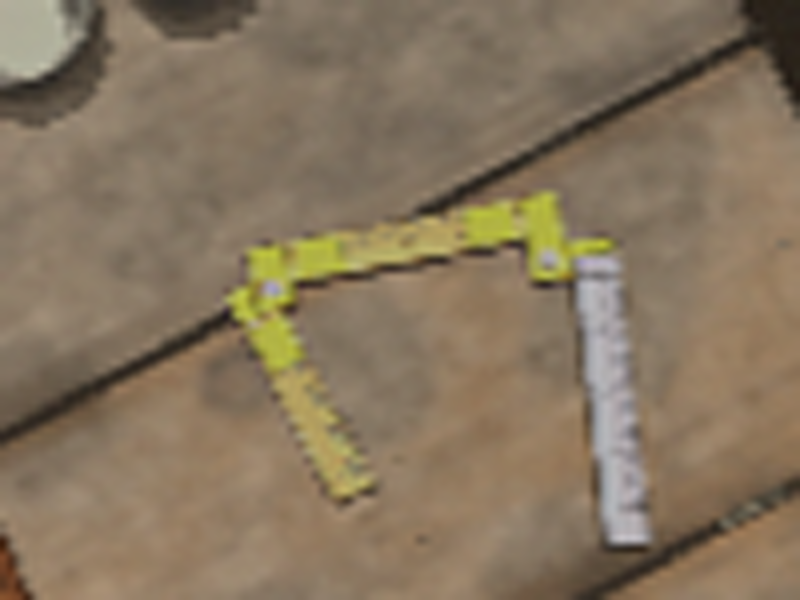

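View pics/c2.png

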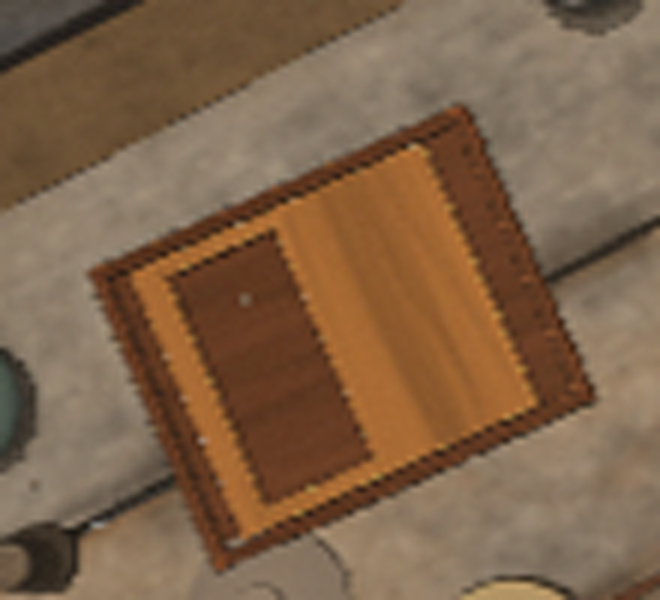

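View pics/c3.png

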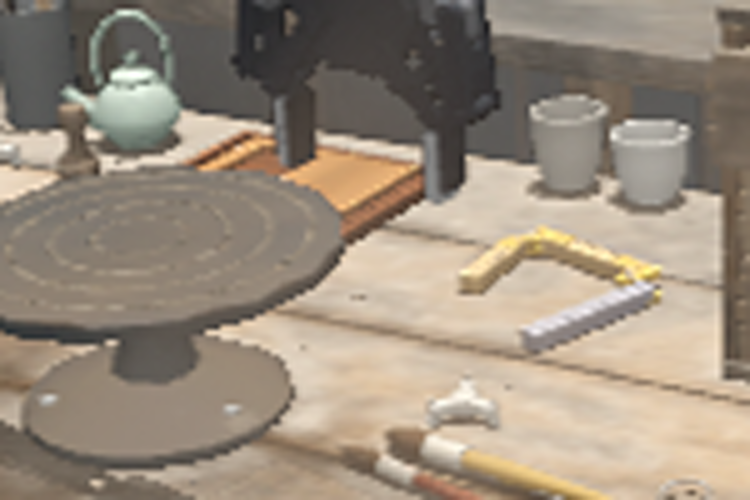

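Run:
```python
from h import *
def c1(x,y): return 225+(x+.5)/8-.5,170+(y+.5)/8-.5
def c2(x,y): return 130+(x+.5)/6-.5,180+(y+.5)/6-.5
P=dict(hm=(548,258),hi=(272,288),stTL=(577,258),stTR=(618,254),stBL=(606,547),stBR=(650,545),inTipL=(337,503),inTipR=(377,485),inbaseL=(232,300),midTL=(248,248),midTR=(553,193),gap=(575,285))
W={}
for k,p in P.items():
    W[k]=px2w('top',*c1(*p),14)[:2]; print(k,W[k].round(1))
def d(a,b): v=W[b]-W[a]; return np.hypot(*v).round(1), np.degrees(np.arctan2(v[1],v[0])).round(1)
print('hm-hi',d('hm','hi'),'stock',d('stBL','stTL'),d('stBR','stTR'),d('stTL','stTR'),'inner',d('hi','inTipR'),d('inTipL','inTipR'))
B=dict(a=(95,272),b=(462,103),c=(595,400),d=(220,570))
for k,p in B.items(): W[k]=px2w('top',*c2(*p),12)[:2]; print(k,W[k].round(1))
print(d('a','b'),d('d','c'),d('a','d'),d('b','c'))
B2=dict(pa=(172,276),pb=(275,230),pc=(373,457),pd=(268,503))
for k,p in B2.items(): W[k]=px2w('top',*c2(*p),12)[:2]; print(k,W[k].round(1))
print(d('pa','pb'),d('pa','pd'),d('pb','pc'))
for n,uv in dict(cup1=(227,180),cup2=(248,168)).items(): print(n,px2w('top',*uv,0))
print(np.degrees(K('top')[0]*0))
```

```text
hm [ 549.8 -307.9]
hi [ 535.6 -206.6]
stTL [ 550.1 -318.6]
stTR [ 552.1 -333.7]
stBL [ 444.1 -331.9]
stBR [ 445.3 -348. ]
inTipL [ 457.3 -233. ]
inTipR [ 464.3 -247.4]
inbaseL [ 530.7 -192. ]
midTL [ 550.1 -197.2]
midTR [ 574.  -309.1]
gap [ 540.1 -318.1]
hm-hi (np.float64(102.3), np.float64(98.0)) stock (np.float64(106.9), np.float64(7.2)) (np.float64(107.7), np.float64(7.6)) (np.float64(15.2), np.float64(-82.6)) inner (np.float64(82.1), np.float64(-150.2)) (np.float64(16.0), np.float64(-64.1))
a [469.  120.8]
b [557.1 -52.7]
c [ 414.  -123.8]
d [327.7  52.4]
(np.float64(194.6), np.float64(-63.1)) (np.float64(196.2), np.float64(-63.9)) (np.float64(157.0), np.float64(-154.2)) (np.float64(159.8), np.float64(-153.6))
pa [468.2  83.6]
pb [492.   35.1]
pc [383.6 -18. ]
pd [360.2  31.2]
(np.float64(54.1), np.float64(-63.8)) (np.float64(120.0), np.float64(-154.1)) (np.float64(120.7), np.float64(-153.9))
cup1 [ 610.81231614 -109.09086948    0.        ]
cup2 [ 649.26111224 -170.40872785    0.        ]
0.0
```

```bash
cat >> h.py <<'E'
from scipy.spatial.transform import Rotation as Ro
def pose():
    s=r.sense(); R=Ro.from_euler('xyz',s['tcp_rot'],degrees=True).as_matrix()
    print('t',round(s['time'],2),'tcp',s['tool_pos'].round(1),'jaw',np.degrees(np.arctan2(R[1,2],R[0,2])).round(1),'xax',R[:,0].round(3),'gap',s['finger_gap'].round(1),'F',s['ft_force'].round(1)); return s
E
python3 - <<'E'
from h import *
pose()
for n,uv,z in [('cup1',(227,172),57),('cup2',(248,160),53),('cab corner btm',(365,217),0),('cab left btm',(318,160),0)]: print(n,px2w('top',*uv,z).round(0))
print(w2px('side',(650,-170,50)),w2px('side',(600,-100,50)))
# cabinet from side: corner bottoms
for uv in [(305,235),(410,248)]: print(px2w('side',*uv,0).round(0))
print(w2px('side',(549.8,-307.9,14)),w2px('side',(535.6,-206.6,14)),w2px('side',(460.7,-239,14)), w2px('side',(445,-340,14)))
E
```

```text
Traceback (most recent call last):
  File "h.py", line 19, in pose
    print('t',round(s['time'],2),'tcp',s['tool_pos'].round(1),'jaw',np.degrees(np.arctan2(R[1,2],R[0,2])).round(1),'xax',R[:,0].round(3),'gap',s['finger_gap'].round(1),'F',s['ft_force'].round(1)); return s
                                                                                                                                               ^^^^^^^^^^^^^^^^^^^^^
AttributeError: 'float' object has no attribute 'round'
```

```bash
sed -i "s/s\['finger_gap'\].round(1)/round(s['finger_gap'],1)/" h.py
python3 - <<'E'
from h import *
pose()
for n,uv,z in [('cup1',(227,172),57),('cup2',(248,160),53),('cab corner btm',(365,217),0),('cab left btm',(318,160),0)]: print(n,px2w('top',*uv,z).round(0))
# cabinet from side: corner bottoms
for uv in [(305,235),(410,248)]: print(px2w('side',*uv,0).round(0))
print(w2px('side',(549.8,-307.9,14)),w2px('side',(535.6,-206.6,14)),w2px('side',(460.7,-239,14)), w2px('side',(445,-340,14)))
E
```

```text
t 0.1 tcp [ 222.3 -556.8  238.3] jaw -68.2 xax [-0.001  0.002 -1.   ] gap 85.4 F [ 0.1 -0.6 -1.1]
cup1 [ 625. -115.   57.]
cup2 [ 662. -173.   53.]
cab corner btm [ 512. -525.    0.]
cab left btm [ 681. -381.    0.]
[ 527. -448.    0.]
[ 726. -706.    0.]
[285.70664506 214.99078323] [266.38033264 206.81440221] [253.28783348 214.8692285 ] [265.16775432 226.05366723]
```

```bash
python3 -m jog '[[[0.1,0.14,0.02],[0,0,0.55],-1],[[0.2488,0.354,-0.09],[0,0,1.4137],-1],[[0.2488,0.354,-0.09],[0,0,1.4137],-1],[[0.2488,0.354,-0.09],[0,0,1.4137],-1],[[0.2488,0.354,-0.09],[0,0,1.4137],-1]]' 40
python3 - <<'E'
from h import *
pose()
for z in (0,60,90): print(z,px2w('top',278,278,z).round(0),px2w('top',232,320,z).round(0),px2w('top',322,320,z).round(0))
E
```

```text
time: 0.52
tool_pos: [340.0, -389.2, 204.0]
tcp_rot: [146.2, 90.0, 114.0]
ft_force: [1.2, 0.3, -0.6]
finger_gap: 25.3
t 0.52 tcp [ 340.  -389.2  204. ] jaw -32.1 xax [-0.  0. -1.] gap 25.3 F [ 1.2  0.3 -0.6]
0 [ 325. -270.    0.] [ 202. -141.    0.] [ 208. -402.    0.]
60 [ 330. -269.   60.] [ 213. -146.   60.] [ 219. -394.   60.]
90 [ 333. -269.   90.] [ 218. -149.   90.] [ 224. -391.   90.]
```

```bash
python3 -m jog '[[[0.131,0.186,-0.054],[0,0,0.784],-1],[[0.131,0.186,-0.054],[0,0,0.784],-1],[[0.131,0.186,-0.054],[0,0,0.784],-1],[[0.131,0.186,-0.054],[0,0,0.784],-1],[[0.131,0.186,-0.054],[0,0,0.784],-1]]'
python3 -m jog '[[[0,0,0],[0,0,0.12],-1],[[0,0,0],[0,0,0.12],-1],[[0,0,0],[0,0,0.12],-1]]'
python3 - <<'E'
from h import *
pose()
E
```

```text
time: 0.93
tool_pos: [456.8, -223.2, 156.1]
tcp_rot: [140.5, 90.0, 144.2]
ft_force: [0.0, -0.4, 0.0]
finger_gap: 0.0
time: 1.18
tool_pos: [456.1, -225.0, 156.4]
tcp_rot: [170.4, 90.0, -179.5]
ft_force: [-0.2, -0.1, -0.4]
finger_gap: -0.1
t 1.18 tcp [ 456.1 -225.   156.4] jaw 10.1 xax [-0.001 -0.    -1.   ] gap -0.1 F [-0.2 -0.1 -0.4]
```

```bash
python3 -m jog '[[[0.015,0.022,-0.03],[0,0,0.047],-1],[[0.015,0.022,-0.07],[0,0,0.047],-1],[[0.015,0.022,-0.105],[0,0,0.047],-1],[[0.015,0.022,-0.105],[0,0,0.047],-1]]'
python3 - <<'E'
from h import *
pose()
crop('top','d1.png',205,150,325,240,6)
E
```

```text
time: 1.52
tool_pos: [465.8, -201.7, 44.7]
tcp_rot: [139.9, 89.3, 152.6]
ft_force: [-2.6, 0.6, -1.4]
finger_gap: -0.1
t 1.52 tcp [ 465.8 -201.7   44.7] jaw 12.6 xax [-0.01   0.005 -1.   ] gap -0.1 F [-2.6  0.6 -1.4]
```

View pics/d1.png

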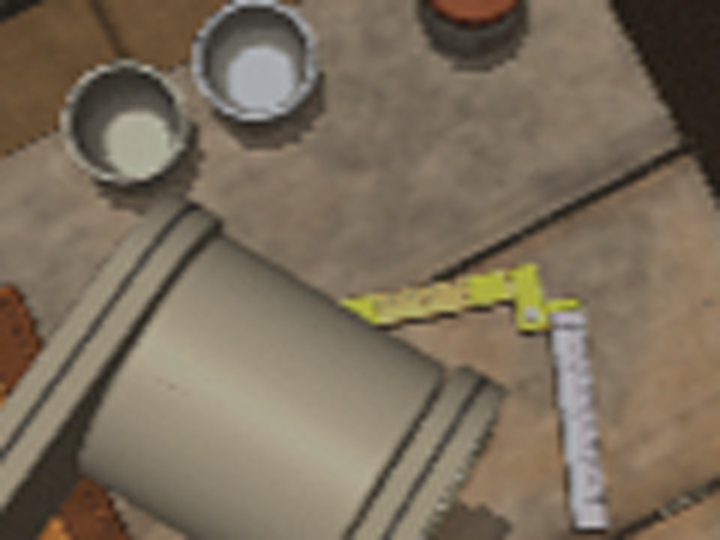

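```bash
python3 -m jog '[[[0,0,-0.02],[0,0,0],-1],[[0,0,-0.033],[0,0,0],-1],[[0,0,-0.033],[0,0,0],-1],[[0,0,-0.033],[0,0,0],-1]]'
python3 - <<'E'
from h import *
pose()
crop('side','d2.png',200,150,320,240,6)
E
```

```text
time: 1.9
tool_pos: [471.9, -204.6, 20.8]
tcp_rot: [-46.5, 89.9, -33.7]
ft_force: [0.1, 0.7, 0.4]
finger_gap: -0.3
t 1.9 tcp [ 471.9 -204.6   20.8] jaw 12.8 xax [ 0.001 -0.001 -1.   ] gap -0.3 F [0.1 0.7 0.4]
```

View pics/d2.png

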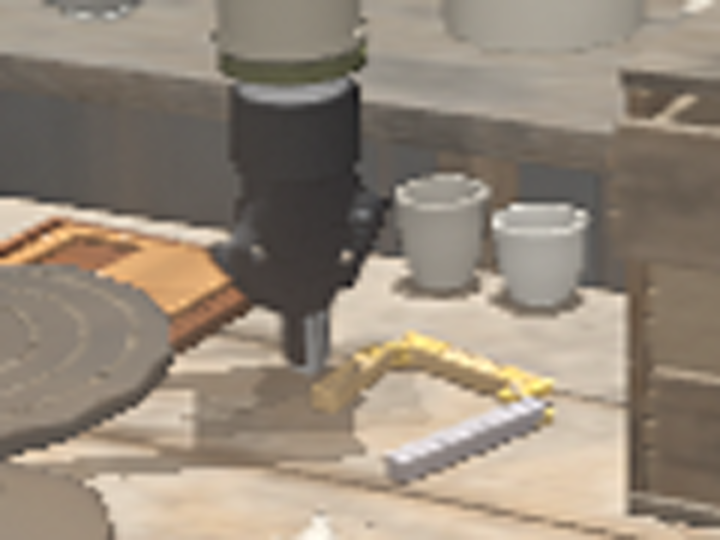

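```bash
python3 -m jog '[[[0,0,-0.007],[0,0,0],-1],[[0,0,-0.007],[0,0,0],-1],[[0,0,-0.007],[0,0,0],-1]]'
```

```text
time: 2.2
tool_pos: [471.5, -203.5, 12.3]
tcp_rot: [-47.1, 90.0, -34.1]
ft_force: [-0.1, 0.6, -0.6]
finger_gap: 0.3
```

```bash
python3 -m jog '[[[0.002,-0.009,0],[0,0,0],-1],[[0.004,-0.018,0],[0,0,0],-1],[[0.006,-0.028,0],[0,0,0],-1],[[0.0084,-0.037,0],[0,0,0],-1],[[0.0084,-0.037,0],[0,0,0],-1]]'
python3 - <<'E'
from h import *
pose()
crop('side','d3.png',200,150,320,240,6)
E
```

```text
time: 2.62
tool_pos: [480.4, -242.7, 12.2]
tcp_rot: [-61.2, 89.9, -48.3]
ft_force: [1.5, -0.3, 0.2]
finger_gap: 0.3
t 2.62 tcp [ 480.4 -242.7   12.2] jaw 12.9 xax [ 0.001 -0.001 -1.   ] gap 0.3 F [ 1.5 -0.3  0.2]
```

View pics/d3.png

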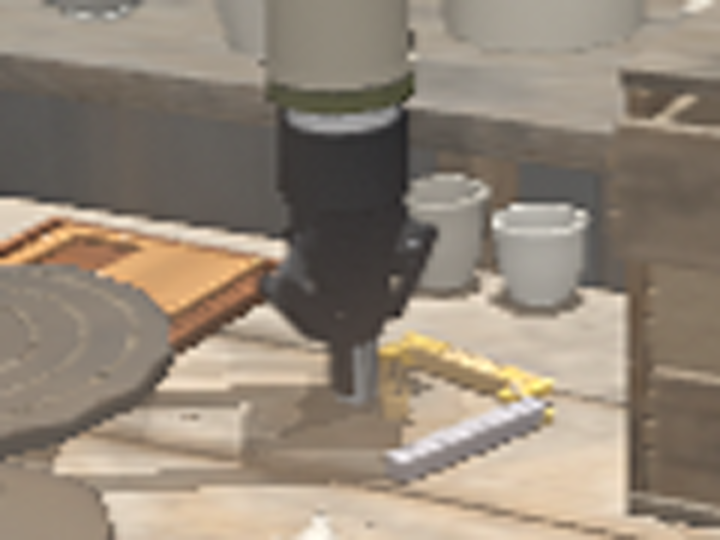

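```bash
python3 -m jog '[[[0.007,-0.002,0],[0,0,0],-1],[[0.014,-0.004,0],[0,0,0],-1],[[0.020,-0.005,0],[0,0,0],-1],[[0.024,-0.005,0],[0,0,0],-1],[[0.024,-0.005,0],[0,0,0],-1]]'
python3 - <<'E'
from h import *
pose()
crop('side','d4.png',220,170,310,240,8)
E
```

```text
time: 3.08
tool_pos: [504.9, -245.1, 11.9]
tcp_rot: [-34.5, 90.0, -21.5]
ft_force: [-0.9, -0.1, -0.2]
finger_gap: 0.1
t 3.08 tcp [ 504.9 -245.1   11.9] jaw 13.0 xax [ 0.001 -0.    -1.   ] gap 0.1 F [-0.9 -0.1 -0.2]
```

View pics/d4.png

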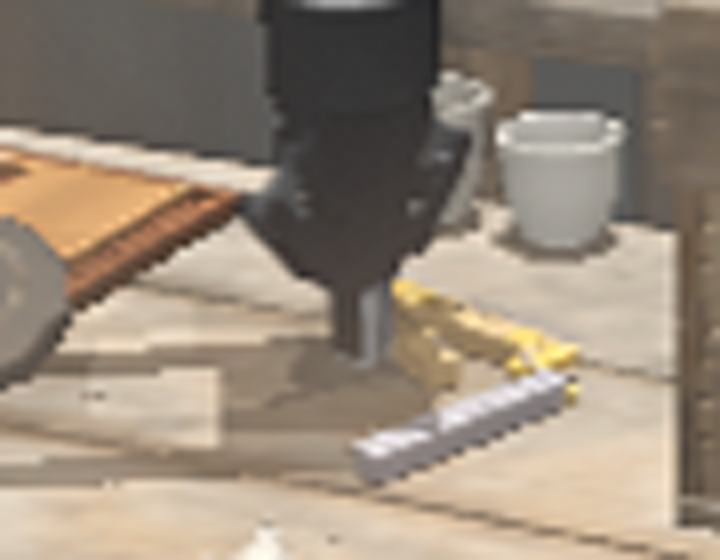

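```bash
python3 -m jog '[[[-0.005,0,0.03],[0,0,0],-1],[[0,0,0.07],[0,0,0],0.8],[[0.018,0,0.08],[0,0,0],0.8],[[0.018,0,0.08],[0,0,0],0.8],[[0.018,0,0.08],[0,0,0],0.8]]'
python3 - <<'E'
from h import *
pose()
crop('side','d5.png',220,170,310,240,8)
crop('top','d6.png',225,170,325,245,8)
E
```

```text
time: 3.55
tool_pos: [522.7, -245.4, 92.9]
tcp_rot: [-43.6, 89.9, -30.6]
ft_force: [-0.3, 0.3, -0.5]
finger_gap: 48.5
t 3.55 tcp [ 522.7 -245.4   92.9] jaw 13.0 xax [ 0.002 -0.001 -1.   ] gap 48.5 F [-0.3  0.3 -0.5]
```

View pics/d5.png

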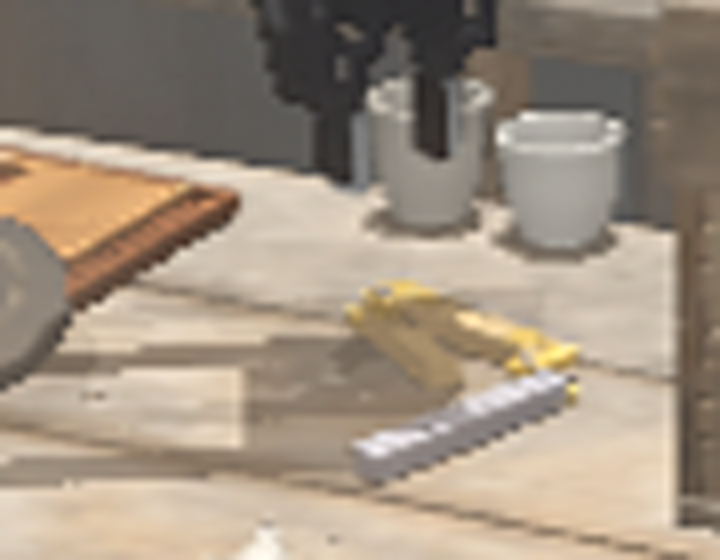

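View pics/d6.png

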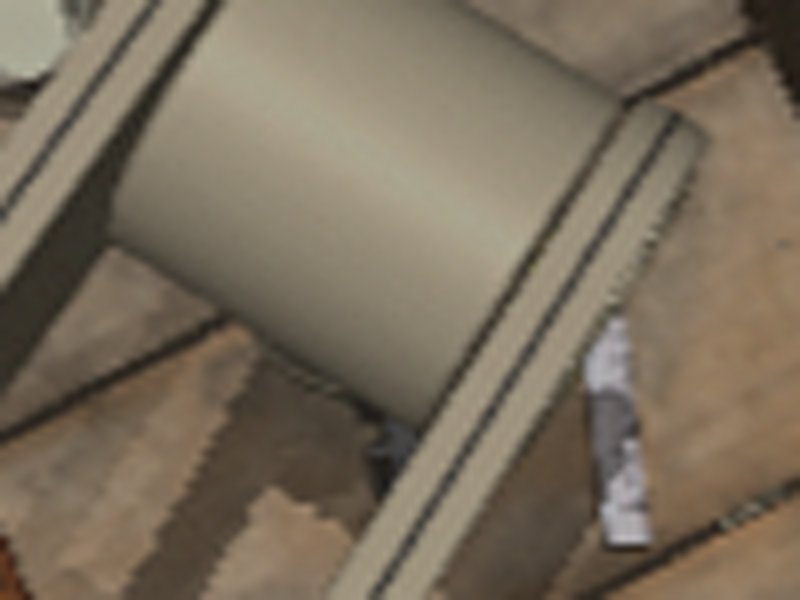

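```bash
python3 -c "
from h import *
hi=np.array([535.6,-206.6]);
for th in np.radians([20,30,40,50]):
  a=np.radians(-77.2)-th;u=np.array([np.cos(a),np.sin(a)]);n=np.array([-u[1],u[0]])
  out=[]
  for o in(-.5,-16.5): 
    p=hi+81*u+o*n; q=w2px('side',[*p,14]); out.append(((q-[220,170])*8).round(0)); 
  print(np.degrees(th),out)
q=px2w('side',276.9,215.3,14);print(q)
"
```

```text
20.0 [array([451., 358.]), array([418., 366.])]
29.999999999999996 [array([420., 364.]), array([385., 369.])]
40.0 [array([388., 367.]), array([351., 370.])]
50.0 [array([355., 368.]), array([318., 368.])]
[ 524.0624376  -291.64947982   14.        ]
```

```bash
python3 -m jog '[[[0.012,0.0027,0],[0,0,0],0.5],[[0.012,0.0027,0],[0,0,0],0.5],[[0.012,0.0027,-0.02],[0,0,0],0.5],[[0.012,0.0027,-0.05],[0,0,0],0.5],[[0.012,0.0027,-0.05],[0,0,0],0.5]]' 20
python3 - <<'E'
from h import *
pose()
crop('side','d7.png',220,170,310,240,8)
E
```

```text
time: 4.07
tool_pos: [528.6, -240.1, 34.8]
tcp_rot: [138.4, 89.4, 151.3]
ft_force: [-2.0, 0.8, -3.0]
finger_gap: 64.2
t 4.07 tcp [ 528.6 -240.1   34.8] jaw 13.0 xax [-0.01   0.005 -1.   ] gap 64.2 F [-2.   0.8 -3. ]
```

View pics/d7.png

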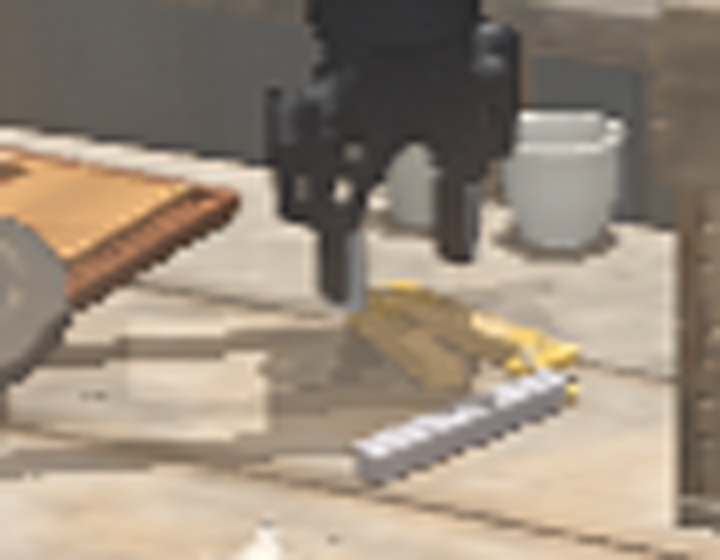

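```bash
python3 -m jog '[[[0,0,0],[0,0,0],0.5],[[0,0,-0.02],[0,0,0],0.5],[[0,0,-0.02],[0,0,0],0.5],[[0,0,-0.02],[0,0,0],0.5]]' 20
python3 - <<'E'
from h import *
pose()
crop('side','d8.png',220,170,310,240,8)
E
```

```text
time: 4.45
tool_pos: [533.3, -242.4, 22.2]
tcp_rot: [140.0, 89.9, 153.0]
ft_force: [-0.5, -0.1, 0.1]
finger_gap: 64.4
t 4.45 tcp [ 533.3 -242.4   22.2] jaw 12.9 xax [-0.001  0.    -1.   ] gap 64.4 F [-0.5 -0.1  0.1]
```

View pics/d8.png

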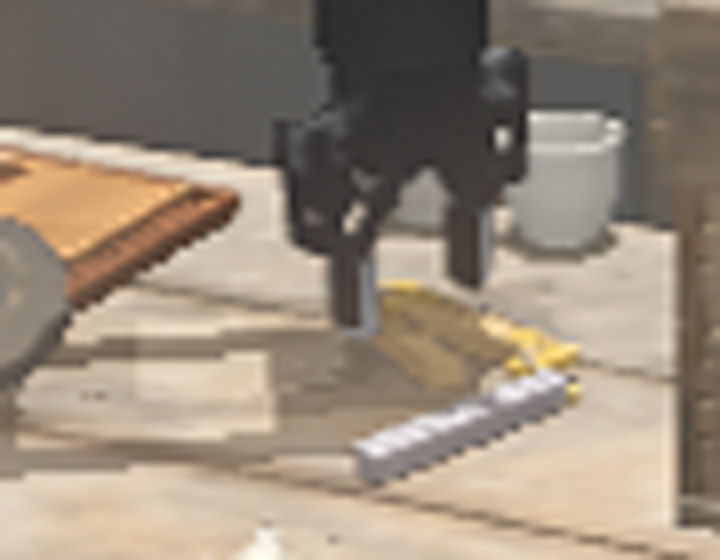

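```bash
python3 -m jog '[[[0,0,-0.006],[0,0,0],0.5],[[0,0,-0.0115],[0,0,0],0.5],[[0,0,-0.0115],[0,0,0],0.5],[[0,0,-0.0115],[0,0,0],0.2],[[0,0,-0.0115],[0,0,0],0]]' 20
python3 -m jog '[[[0,0,0],[0,0,0],-0.2],[[0,0,0],[0,0,0],-0.4],[[0,0,0],[0,0,0],-0.4],[[0,0,0],[0,0,0],-0.4],[[0,0,0],[0,0,0],-0.4]]' 20
python3 - <<'E'
from h import *
pose()
crop('side','d9.png',220,170,310,240,8)
E
```

```text
time: 4.92
tool_pos: [534.0, -242.4, 10.5]
tcp_rot: [7.0, 90.0, 19.9]
ft_force: [1.1, 2.3, 2.2]
finger_gap: 42.7
time: 5.33
tool_pos: [534.5, -242.7, 11.0]
tcp_rot: [-31.1, 89.9, -18.1]
ft_force: [3.1, 3.0, 6.0]
finger_gap: 33.2
t 5.33 tcp [ 534.5 -242.7   11. ] jaw 13.0 xax [ 0.002 -0.001 -1.   ] gap 33.2 F [3.1 3.  6. ]
```

View pics/d9.png

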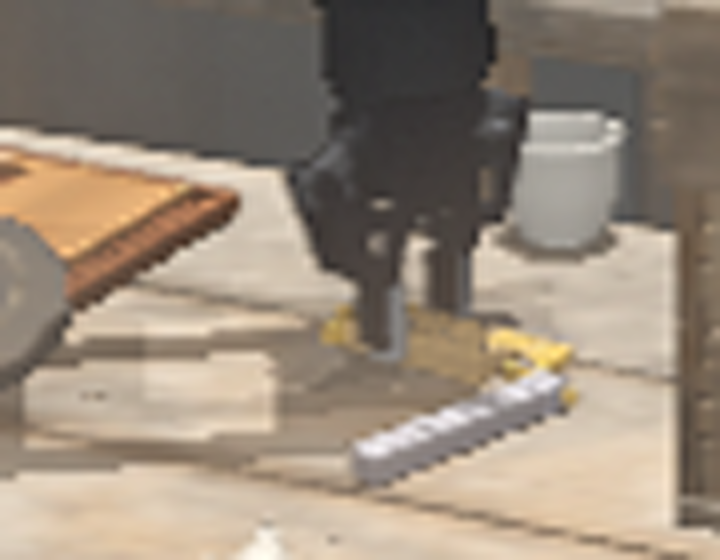

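```bash
python3 -m jog '[[[-0.008,-0.0024,0],[0,0,0.12],-0.4],[[-0.0156,-0.0058,0],[0,0,0.24],-0.4],[[-0.0228,-0.0101,0],[0,0,0.365],-0.4],[[-0.0293,-0.0153,0],[0,0,0.48],-0.4],[[-0.0293,-0.0153,0],[0,0,0.5],-0.4]]' 20
python3 - <<'E'
from h import *
pose()
crop('side','e1.png',220,170,310,240,8)
E
```

```text
time: 5.8
tool_pos: [504.1, -258.9, 11.0]
tcp_rot: [-92.4, 89.9, -50.4]
ft_force: [-1.2, -1.3, 7.7]
finger_gap: 33.1
t 5.8 tcp [ 504.1 -258.9   11. ] jaw 42.0 xax [ 0.001 -0.001 -1.   ] gap 33.1 F [-1.2 -1.3  7.7]
```

View pics/e1.png

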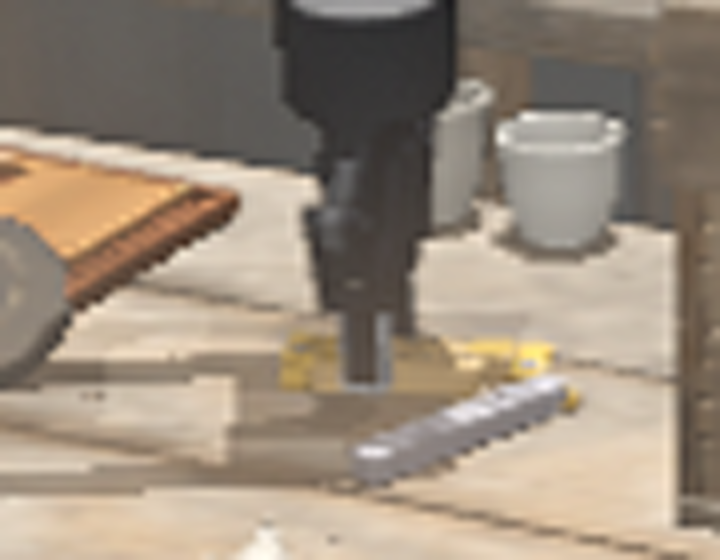

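```bash
python3 -m jog '[[[-0.0059,-0.006,0],[0,0,0.12],-0.4],[[-0.0111,-0.0126,0],[0,0,0.24],-0.4],[[-0.0153,-0.0198,0],[0,0,0.36],-0.4],[[-0.0173,-0.0244,0],[0,0,0.45],-0.4],[[-0.0173,-0.0244,0],[0,0,0.45],-0.4]]' 20
python3 - <<'E'
from h import *
pose()
crop('side','e2.png',220,170,310,240,8)
E
```

```text
time: 6.27
tool_pos: [487.0, -283.5, 11.0]
tcp_rot: [-131.4, 89.9, -63.7]
ft_force: [-0.4, 0.2, 7.1]
finger_gap: 33.1
t 6.27 tcp [ 487.  -283.5   11. ] jaw 67.7 xax [ 0.001 -0.001 -1.   ] gap 33.1 F [-0.4  0.2  7.1]
```

View pics/e2.png

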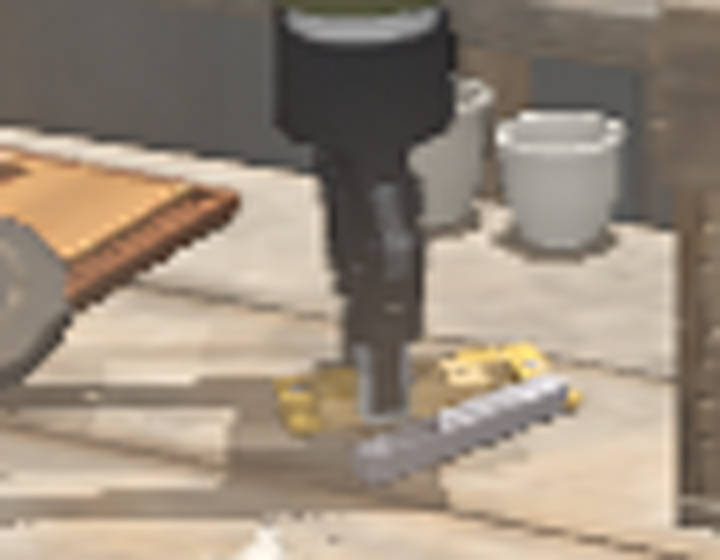

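```bash
python3 -m jog '[[[0,0,0],[0,0,0],-0.1],[[0,0,0],[0,0,0],-0.1],[[0,0,0.03],[0,0,0.1],-0.1],[[0,0,0.07],[0,0,0.2],0.5],[[-0.03,0,0.11],[0,0,0.3],0.9]]' 20
python3 -m jog '[[[-0.04,0,0],[0,0,0.2],1],[[-0.08,0.0,0],[0,0,0.2],1],[[-0.12,0.0,0],[0,0,0.2],1],[[-0.12,0,0],[0,0,0.2],1]]' 20
python3 - <<'E'
from h import *
pose()
crop('side','e3.png',220,170,310,240,8)
crop('top','e4.png',225,170,325,245,8)
E
```

```text
time: 6.73
tool_pos: [463.6, -281.9, 114.8]
tcp_rot: [-53.7, 90.0, 31.2]
ft_force: [1.2, -1.3, 2.3]
finger_gap: 61.3
time: 7.07
tool_pos: [336.4, -281.4, 112.5]
tcp_rot: [76.3, 89.8, 172.3]
ft_force: [1.0, 0.1, 1.3]
finger_gap: 85.1
t 7.07 tcp [ 336.4 -281.4  112.5] jaw 95.9 xax [-0.004  0.001 -1.   ] gap 85.1 F [1.  0.1 1.3]
```

View pics/e3.png

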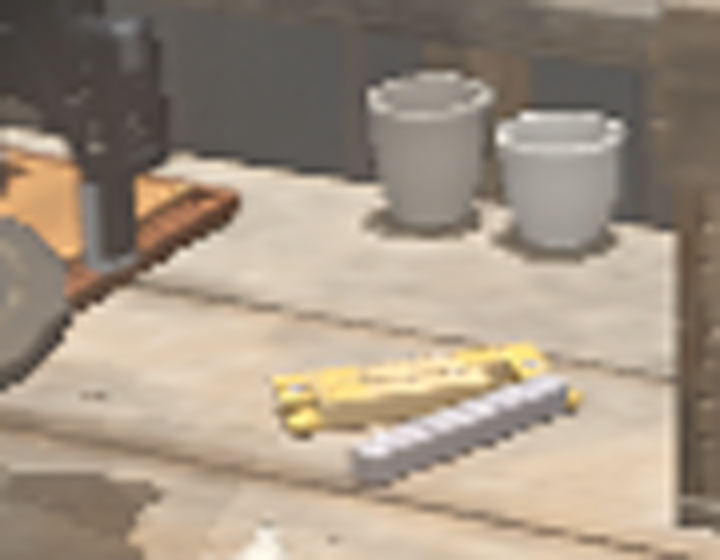

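View pics/e4.png

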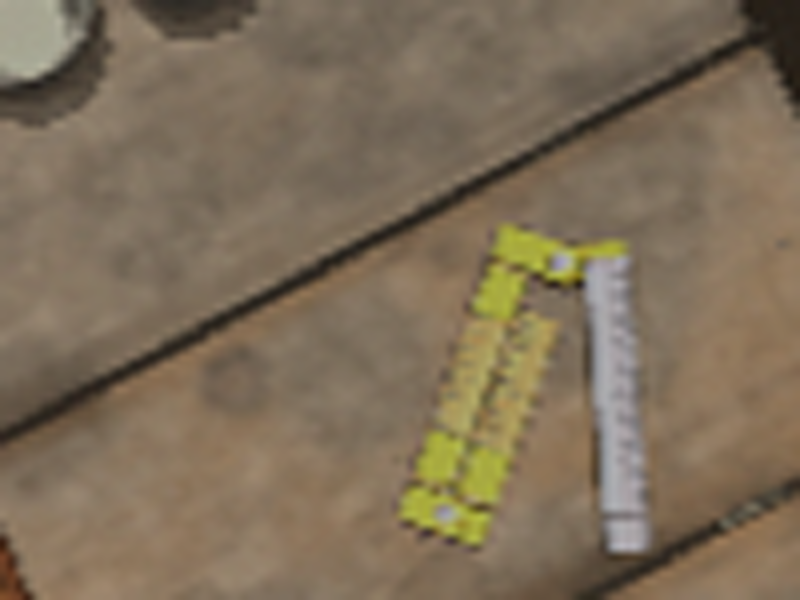

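Run:
```python
from h import *
def c1(x,y): return 225+(x+.5)/8-.5,170+(y+.5)/8-.5
W={k:px2w('top',*c1(*p),14)[:2] for k,p in dict(hm=(563,262),hi=(446,514),a=(585,270),b=(605,552),c=(630,258),d=(650,550),o1=(498,226),o2=(400,508),stR=(628,240)).items()}
for k in W: print(k,W[k].round(1))
def d(a,b): v=W[b]-W[a]; return np.hypot(*v).round(1), np.degrees(np.arctan2(v[1],v[0])).round(1)
print(d('b','a'),d('d','c'),d('hm','hi'),d('o1','o2'))
th=np.radians(6);R=np.array([[np.cos(th),-np.sin(th)],[np.sin(th),np.cos(th)]])
o=W['hm']-R@[51,17]; print('org',o)
for k in W: print(k,(R.T@(W[k]-o)).round(1))
for q in [(30,27),(28,27)]: print((o+R@q).round(1))
```

```text
hm [ 548.5 -313.4]
hi [ 454.5 -273. ]
a [ 545.8 -321.6]
b [ 442.3 -331.6]
c [ 550.8 -338.2]
d [ 443.5 -348. ]
o1 [ 561.1 -289.1]
o2 [ 456.2 -256.1]
stR [ 557.4 -337.3]
(np.float64(104.0), np.float64(5.5)) (np.float64(107.7), np.float64(5.3)) (np.float64(102.4), np.float64(156.7)) (np.float64(110.0), np.float64(162.5))
org [ 499.56149392 -335.68353974]
hm [51. 17.]
hi [-38.3  67.1]
a [47.4  9.1]
b [-56.5  10.1]
c [50.7 -7.8]
d [-57.1  -6.4]
o1 [66.1 39.9]
o2 [-34.8  83.7]
stR [57.4 -7.6]
[ 526.6 -305.7]
[ 524.6 -305.9]
```

```bash
python3 -m jog '[[[0.19,-0.025,-0.05],[0,0,0],0.88],[[0.19,-0.025,-0.05],[0,0,0],0.88],[[0.19,-0.025,-0.05],[0,0,0],0.88],[[0.19,-0.025,-0.05],[0,0,0],0.88],[[0.19,-0.025,-0.05],[0,0,0],0.88]]' 20
python3 -m jog '[[[0,0,0],[0,0,0],0.88],[[0,0,0],[0,0,0],0.88],[[0,0,0],[0,0,0],0.88]]' 20
python3 - <<'E'
from h import *
pose()
E
```

```text
time: 7.58
tool_pos: [535.3, -306.4, 61.5]
tcp_rot: [22.7, 90.0, 118.7]
ft_force: [0.0, -0.5, 0.0]
finger_gap: 80.1
time: 7.83
tool_pos: [531.9, -306.5, 62.4]
tcp_rot: [53.8, 89.9, 149.9]
ft_force: [-0.2, -0.6, -0.3]
finger_gap: 80.5
t 7.83 tcp [ 531.9 -306.5   62.4] jaw 96.1 xax [-0.002  0.001 -1.   ] gap 80.5 F [-0.2 -0.6 -0.3]
```

```bash
python3 -m jog '[[[-0.0065,0,-0.01],[0,0,0],0.88],[[-0.0065,0,-0.038],[0,0,0],0.88],[[-0.0065,0,-0.038],[0,0,0],0.88],[[-0.0065,0,-0.038],[0,0,0],0.88]]' 20
python3 - <<'E'
from h import *
pose()
crop('side','e5.png',220,170,310,240,8)
E
```

```text
time: 8.17
tool_pos: [523.0, -306.3, 24.2]
tcp_rot: [49.7, 89.8, 145.7]
ft_force: [0.1, 0.4, 0.4]
finger_gap: 79.9
t 8.17 tcp [ 523.  -306.3   24.2] jaw 96.0 xax [-0.003  0.002 -1.   ] gap 79.9 F [0.1 0.4 0.4]
```

View pics/e5.png

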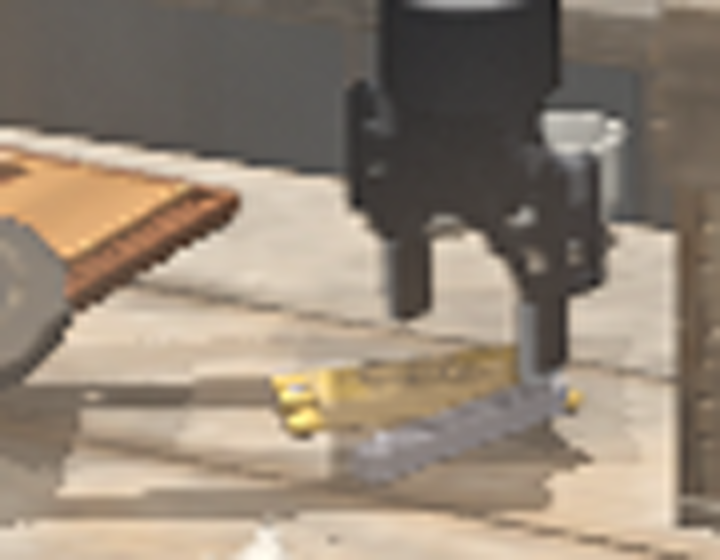

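```bash
python3 -c "
from h import *
for z in (14,18,22,27):
  for s in (-40,-47,40,47):
    p=np.array([523-.1045*s,-306.3+.9945*s,z]); print(z,s,((w2px('side',p)-[220,170])*8).round(0),end=' ')
  print()
"
```

```text
14 -40 [534. 403.] 14 -47 [545. 408.] 14 40 [413. 347.] 14 47 [403. 342.] 
18 -40 [533. 394.] 18 -47 [544. 399.] 18 40 [413. 338.] 18 47 [403. 333.] 
22 -40 [533. 385.] 22 -47 [544. 391.] 22 40 [413. 330.] 22 47 [402. 325.] 
27 -40 [533. 375.] 27 -47 [544. 380.] 27 40 [412. 319.] 27 47 [402. 315.]
```

```bash
python3 -m jog '[[[0.001,0,-0.01],[0,0,0],0.88],[[0.001,0,-0.0165],[0,0,0],0.88],[[0.001,0,-0.0165],[0,0,0],0.88],[[0.001,0,-0.0165],[0,0,0],0.7],[[0.001,0,-0.0165],[0,0,0],0.55]]' 20
python3 -m jog '[[[0,0,0],[0,0,0],0.4],[[0,0,0],[0,0,0],0.3],[[0,0,0],[0,0,0],0.2],[[0,0,0],[0,0,0],0.1],[[0,0,0],[0,0,0],0.05]]' 20
python3 - <<'E'
from h import *
pose()
crop('side','e6.png',220,170,310,240,8)
E
```

```text
time: 8.63
tool_pos: [526.7, -307.1, 9.3]
tcp_rot: [-23.3, 90.0, 72.7]
ft_force: [-1.2, 2.0, -0.0]
finger_gap: 66.4
time: 9.05
tool_pos: [527.4, -308.2, 10.2]
tcp_rot: [-139.0, 89.9, -43.0]
ft_force: [-1.4, -2.0, 6.0]
finger_gap: 49.1
t 9.05 tcp [ 527.4 -308.2   10.2] jaw 96.0 xax [ 0.002 -0.002 -1.   ] gap 49.1 F [-1.4 -2.   6. ]
```

View pics/e6.png

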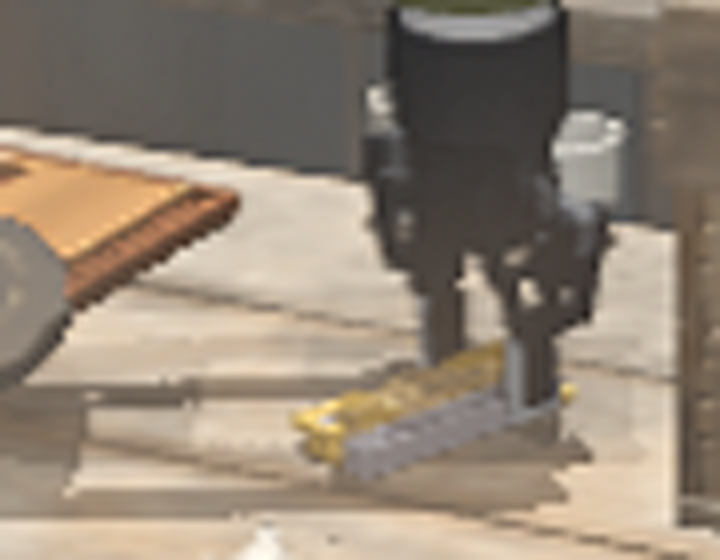

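```bash
python3 -m jog '[[[0,0,0],[0,0,0],0.35],[[0,0,0],[0,0,0],0.35],[[-0.01,-0.001,0],[0,0,0],0.35],[[-0.02,-0.002,0],[0,0,0],0.35],[[-0.03,-0.003,0],[0,0,0],0.35]]' 20
python3 -m jog '[[[0,0,-0.001],[0,0,0],0.3],[[0,0,-0.001],[0,0,0],0.1],[[0,0,-0.001],[0,0,0],0],[[0,0,-0.001],[0,0,0],-0.1],[[0,0,-0.001],[0,0,0],-0.1]]' 40
python3 - <<'E'
from h import *
pose()
crop('side','e7.png',220,170,310,240,8)
E
```

```text
time: 9.52
tool_pos: [495.0, -309.8, 8.4]
tcp_rot: [47.2, 89.9, 143.2]
ft_force: [-0.4, -0.1, -0.2]
finger_gap: 57.6
time: 9.93
tool_pos: [496.4, -310.3, 8.0]
tcp_rot: [81.2, 90.0, 177.2]
ft_force: [-2.9, -0.4, 0.3]
finger_gap: 48.2
t 9.93 tcp [ 496.4 -310.3    8. ] jaw 96.0 xax [-0.001  0.    -1.   ] gap 48.2 F [-2.9 -0.4  0.3]
```

View pics/e7.png

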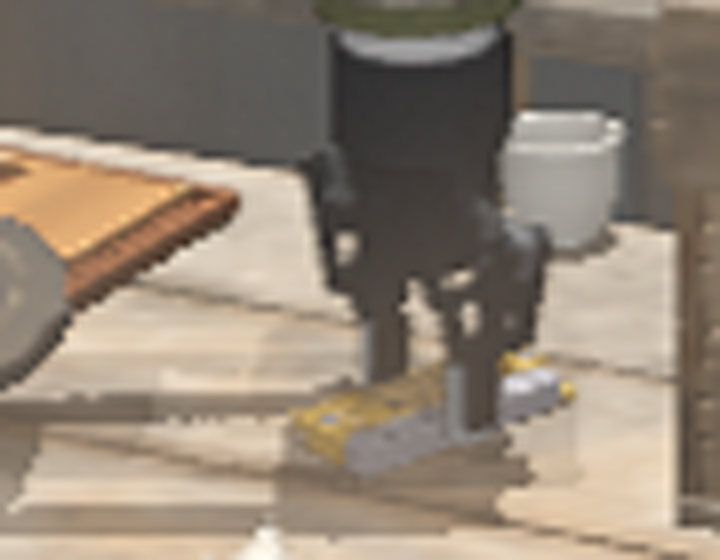

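```bash
python3 -m jog '[[[0,0,0.005],[0,0,0],-0.1],[[0,0,0.015],[0,0,0],-0.1],[[0,0,0.03],[0,0,0],-0.1],[[0,0,0.05],[0,0,0],-0.1],[[0,0,0.05],[0,0,0],-0.1]]' 50
python3 - <<'E'
from h import *
pose()
crop('side','e8.png',220,170,310,240,8)
E
```

```text
time: 10.4
tool_pos: [499.3, -311.8, 63.0]
tcp_rot: [-130.8, 89.6, -34.7]
ft_force: [1.0, -0.9, -1.3]
finger_gap: 48.1
t 10.4 tcp [ 499.3 -311.8   63. ] jaw 96.0 xax [ 0.006 -0.004 -1.   ] gap 48.1 F [ 1.  -0.9 -1.3]
```

View pics/e8.png

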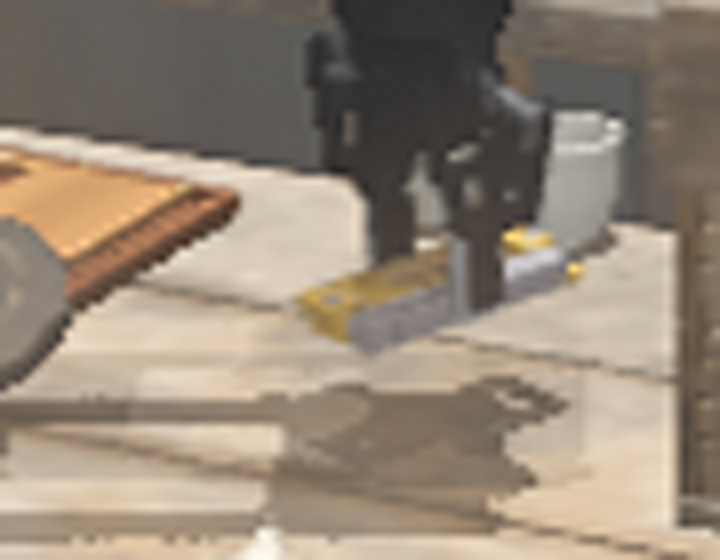

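```bash
python3 -m jog '[[[-0.004,0.03,0.03],[0,0,0.08],-0.1],[[-0.009,0.065,0.04],[0,0,0.18],-0.1],[[-0.0145,0.102,0.04],[0,0,0.28],-0.1],[[-0.02,0.14,0.04],[0,0,0.356],-0.1],[[-0.0253,0.178,0.04],[0,0,0.356],-0.1]]' 50
python3 -m jog '[[[-0.005,0.035,0],[0,0,0],-0.1],[[-0.01,0.07,0],[0,0,0],-0.1],[[-0.0142,0.1,0],[0,0,0],-0.1],[[-0.0142,0.1,0],[0,0,0],-0.1],[[-0.0142,0.1,0],[0,0,0],-0.1]]' 50
python3 - <<'E'
from h import *
pose()
crop('side','f1.png',170,120,290,210,6)
crop('top','f2.png',130,170,250,260,6)
E
```

```text
time: 10.87
tool_pos: [470.5, -130.6, 97.3]
tcp_rot: [8.6, 90.0, 125.2]
ft_force: [0.7, 0.1, -2.3]
finger_gap: 47.6
time: 11.28
tool_pos: [456.3, -30.5, 97.1]
tcp_rot: [45.3, 89.9, 161.9]
ft_force: [-0.3, -0.8, -3.1]
finger_gap: 47.7
t 11.28 tcp [456.3 -30.5  97.1] jaw 116.6 xax [-0.001  0.    -1.   ] gap 47.7 F [-0.3 -0.8 -3.1]
```

View pics/f1.png

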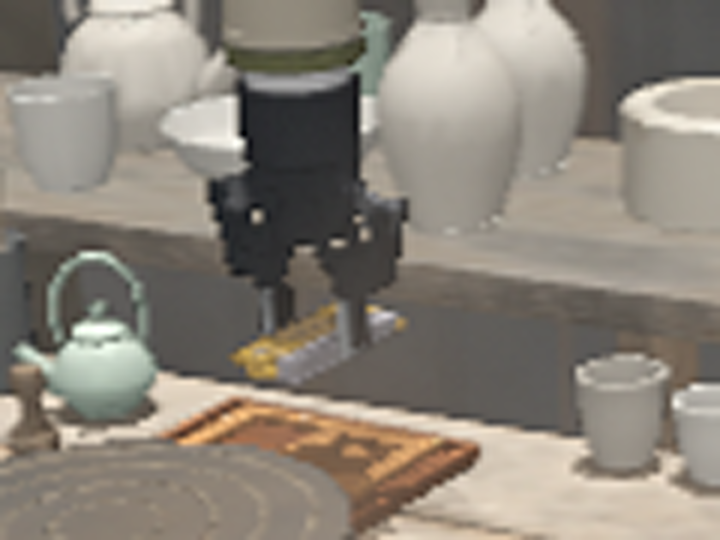

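View pics/f2.png

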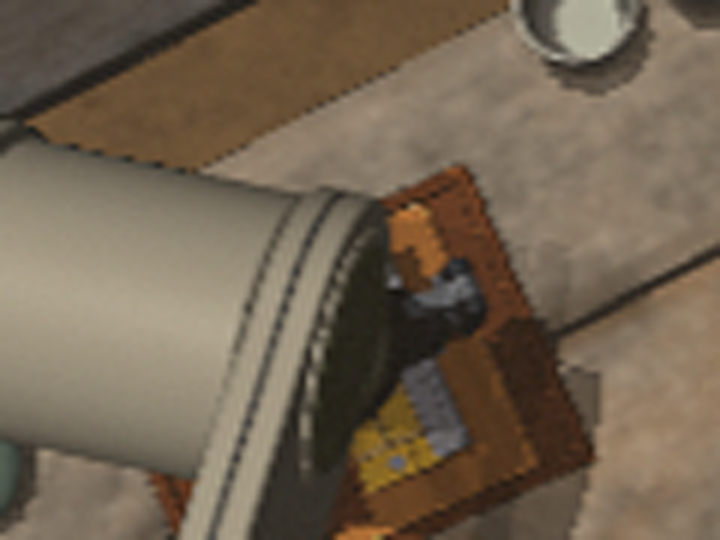

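```bash
python3 -c "
from h import *
T=np.array([456.3,-30.5]);u=np.array([np.cos(np.radians(26.6)),np.sin(np.radians(26.6))]);n=np.array([-u[1],u[0]])
for p in [(470,443),(372,494),(357,465)]:
  w=px2w('top',129.6+p[0]/6,169.6+p[1]/6,103)[:2]-T; print((w@u).round(1),(w@n).round(1))
"
```

```text
-53.2 -26.2
-55.5 22.5
-40.9 23.4
```

```bash
python3 -m jog '[[[-0.0027,-0.0013,-0.03],[0,0,0],-0.1],[[-0.0027,-0.0013,-0.055],[0,0,0],-0.1],[[-0.0027,-0.0013,-0.068],[0,0,0],-0.1],[[-0.0027,-0.0013,-0.072],[0,0,0],-0.1],[[-0.0027,-0.0013,-0.072],[0,0,0],-0.1]]' 50
python3 -m jog '[[[0,0,-0.002],[0,0,0],-0.1],[[0,0,-0.004],[0,0,0],-0.1],[[0,0,-0.004],[0,0,0],-0.1]]' 50
```

```text
time: 11.8
tool_pos: [453.2, -34.3, 24.7]
tcp_rot: [55.8, 89.8, 172.1]
ft_force: [-0.4, -0.5, -3.1]
finger_gap: 47.9
time: 12.05
tool_pos: [455.3, -33.9, 22.9]
tcp_rot: [-127.4, 89.9, -11.0]
ft_force: [0.1, 0.4, -3.8]
finger_gap: 47.9
```

Run:
```python
from h import *
pose()
crop('side','f3.png',180,140,280,215,8)
```

```text
t 12.05 tcp [455.3 -33.9  22.9] jaw 116.4 xax [ 0.002 -0.    -1.   ] gap 47.9 F [ 0.1  0.4 -3.8]
```

View pics/f3.png

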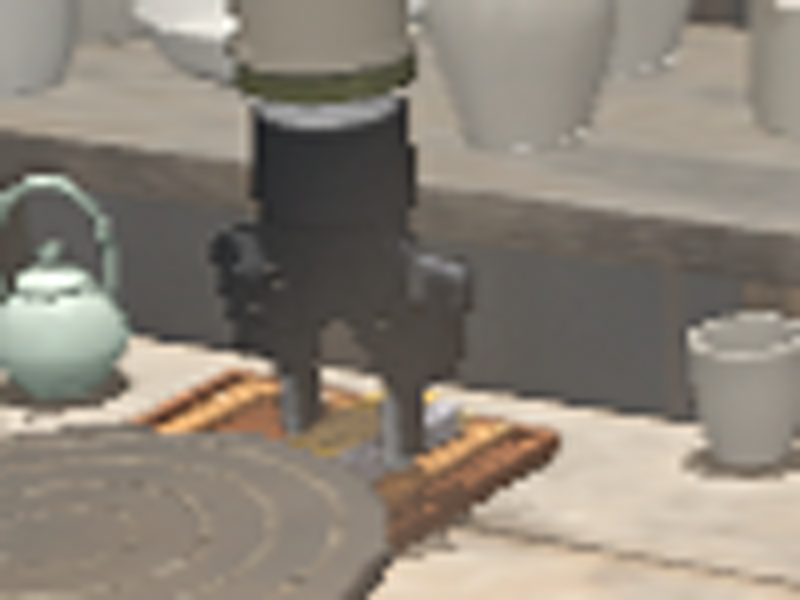

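```bash
python3 -m jog '[[[0,0,-0.001],[0,0,0],-0.1],[[0,0,-0.002],[0,0,0],-0.1],[[0,0,-0.0025],[0,0,0],-0.1],[[0,0,-0.0025],[0,0,0],-0.1]]' 50
```

```text
time: 12.43
tool_pos: [454.7, -33.6, 20.1]
tcp_rot: [-130.4, 90.0, -14.0]
ft_force: [-1.1, 0.0, 1.5]
finger_gap: 48.0
```

```bash
python3 -m jog '[[[0,0,0],[0,0,0],0.1],[[0,0,0],[0,0,0],0.3],[[0,0,0],[0,0,0],0.3],[[0,0,0],[0,0,0],0.3],[[0,0,0],[0,0,0],0.3]]' 20
python3 -m jog '[[[0,0,0.04],[0,0,0],0.3],[[-0.04,0.04,0.08],[0,0,0],0.3],[[-0.07,0.08,0.1],[0,0,0],0.3],[[-0.1,0.1,0.1],[0,0,0],0.3],[[-0.1,0.1,0.1],[0,0,0],0.3]]' 20
python3 - <<'E'
from h import *
pose()
crop('side','f5.png',180,140,280,215,8)
crop('top','f6.png',130,180,240,280,6)
E
```

```text
time: 12.85
tool_pos: [454.5, -33.5, 19.6]
tcp_rot: [-126.0, 90.0, -9.6]
ft_force: [-1.2, 0.6, 0.5]
finger_gap: 55.6
time: 13.27
tool_pos: [353.4, 67.7, 120.8]
tcp_rot: [-93.5, 89.9, 22.9]
ft_force: [1.3, 0.7, 0.2]
finger_gap: 55.6
t 13.27 tcp [353.4  67.7 120.8] jaw 116.4 xax [ 0.002  0.001 -1.   ] gap 55.6 F [1.3 0.7 0.2]
```

View pics/f5.png

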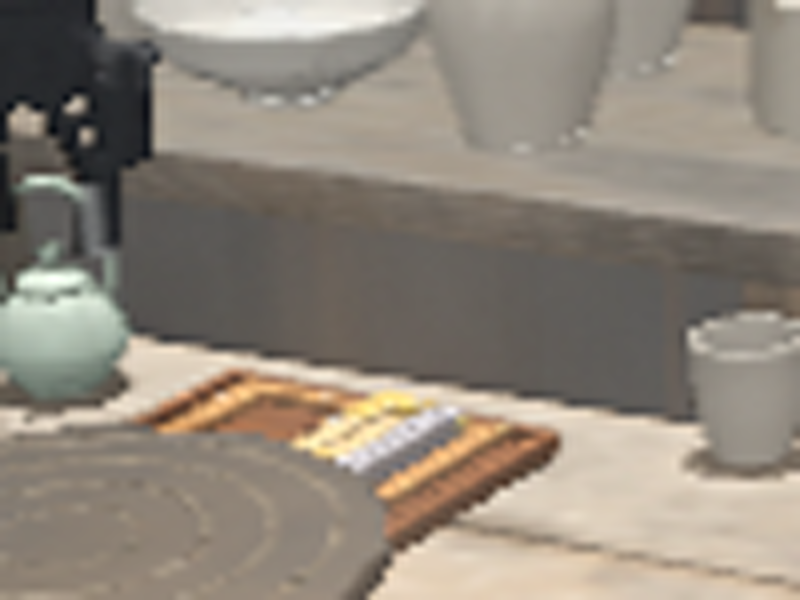

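View pics/f6.png

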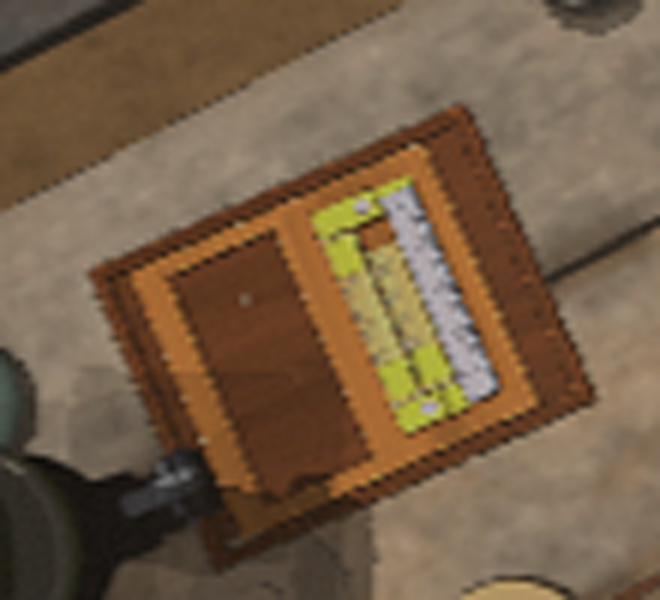

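Run:
```python
from h import *
def W(p,z): return px2w('top',129.6+p[0]/6,179.6+p[1]/6,z)[:2]
B=[W(p,12) for p in [(95,272),(462,103),(595,400),(220,570)]]; c=np.mean(B,0)
ex=np.array([np.cos(np.radians(116.3)),np.sin(np.radians(116.3))]);ey=np.array([-ex[1],ex[0]])
f=lambda w:(((w-c)@ex).round(1),((w-c)@ey).round(1))
print(c)
for p in [(172,276),(275,230),(373,457),(268,503)]: print('pocket',f(W(p,12)))
for p in [(312,215),(412,180),(498,392),(405,434)]: print('pack',f(W(p,26)))
print('tcp rel',f(np.array([454.5,-33.5])))
```

```text
[441.91529126  -0.88627733]
pocket (np.float64(64.1), np.float64(-60.9))
pocket (np.float64(10.0), np.float64(-60.8))
pocket (np.float64(10.5), np.float64(59.9))
pocket (np.float64(65.0), np.float64(59.1))
pack (np.float64(-11.7), np.float64(-57.8))
pack (np.float64(-62.1), np.float64(-53.4))
pack (np.float64(-58.7), np.float64(57.3))
pack (np.float64(-10.4), np.float64(57.1))
tcp rel (np.float64(-34.8), np.float64(3.2))
```

```bash
python3 -m jog '[[[0.03,-0.03,0],[0,0,0],0.3],[[0.06,-0.058,-0.02],[0,0,0],0.3],[[0.09,-0.086,-0.03],[0,0,0],0.3],[[0.104,-0.1,-0.055],[0,0,0],0.3],[[0.104,-0.1,-0.055],[0,0,0],0.3]]' 20
python3 -m jog '[[[0,0,0],[0,0,0],0.3],[[0,0,0],[0,0,0],0.3],[[0,0,0],[0,0,0],0.3]]' 20
```

```text
time: 13.78
tool_pos: [457.7, -36.5, 58.5]
tcp_rot: [61.5, 89.6, 177.7]
ft_force: [-2.0, -0.2, -1.3]
finger_gap: 55.2
time: 14.03
tool_pos: [458.7, -33.2, 65.7]
tcp_rot: [-123.5, 89.9, -7.1]
ft_force: [-0.2, 0.4, 1.0]
finger_gap: 55.0
```

```bash
python3 -m jog '[[[-0.001,0.0005,-0.015],[0,0,0],0.4],[[-0.001,0.0005,-0.03],[0,0,0],0.4],[[-0.001,0.0005,-0.04],[0,0,0],0.4],[[-0.001,0.0005,-0.046],[0,0,0],0.4],[[-0.001,0.0005,-0.0465],[0,0,0],0.4]]' 20
python3 -m jog '[[[0,0,0],[0,0,0],0.4],[[0,0,0],[0,0,0],0.3],[[0,0,0],[0,0,0],0.27]]' 20
python3 - <<'E'
from h import *
pose()
crop('side','g1.png',180,140,280,215,8)
E
```

```text
time: 14.45
tool_pos: [456.7, -32.5, 17.7]
tcp_rot: [54.8, 90.0, 171.3]
ft_force: [0.4, 0.2, -0.1]
finger_gap: 59.9
time: 14.7
tool_pos: [458.1, -33.1, 19.0]
tcp_rot: [-127.7, 89.9, -11.3]
ft_force: [1.2, -0.5, -0.0]
finger_gap: 54.3
t 14.7 tcp [458.1 -33.1  19. ] jaw 116.4 xax [ 0.002 -0.    -1.   ] gap 54.3 F [ 1.2 -0.5 -0. ]
```

View pics/g1.png

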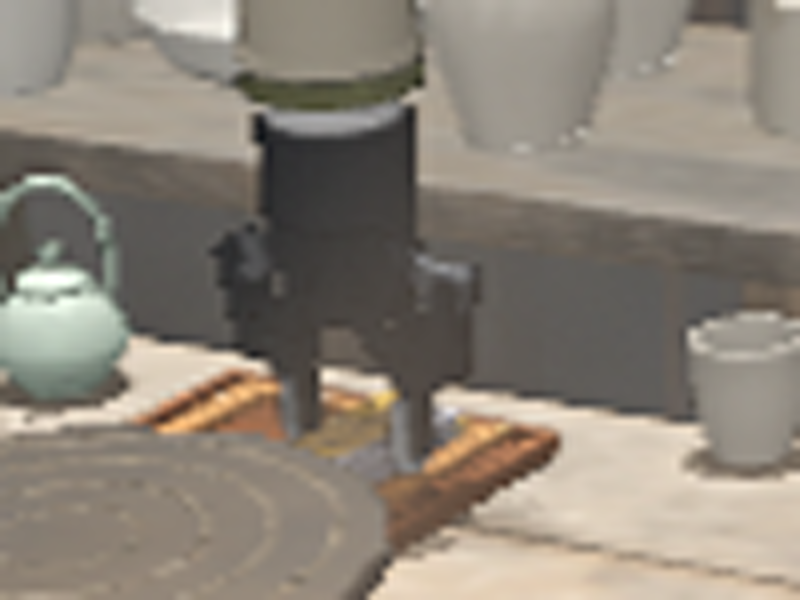

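Run:
```python
from h import *
im=cv2.imread('pics/top0.png')[:,:,::-1]
crop('','t.png',90,210,180,280,8,im)
c=np.array([441.9,-.9]);ex=np.array([np.cos(np.radians(116.3)),np.sin(np.radians(116.3))]);ey=np.array([-ex[1],ex[0]])
for p,z in [((136,243),40),((136,243),80),((120,248),40),((107,260),40)]:
  w=px2w('top',*p,z)[:2]-c; print((w@ex).round(),(w@ey).round())
```

```text
134.0 -37.0
121.0 -31.0
180.0 -43.0
225.0 -27.0
```

View pics/t.png

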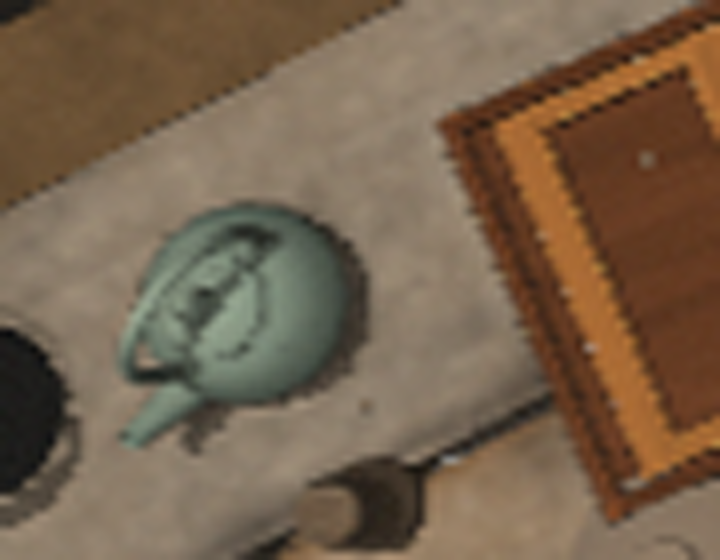

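```bash
python3 -m jog '[[[-0.0027,0.0054,-0.001],[0,0,0],0.27],[[-0.0053,0.0108,-0.001],[0,0,0],0.27],[[-0.008,0.0161,-0.001],[0,0,0],0.27],[[-0.0106,0.0215,-0.001],[0,0,0],0.27],[[-0.0133,0.0269,-0.001],[0,0,0],0.27]]' 20
python3 -m jog '[[[-0.0027,0.0054,0],[0,0,0],0.27],[[-0.0053,0.0108,0],[0,0,0],0.27],[[-0.008,0.0161,0],[0,0,0],0.27],[[-0.008,0.0161,0],[0,0,0],0.27]]' 20
python3 - <<'E'
from h import *
pose()
crop('side','g2.png',180,140,280,215,8)
E
```

```text
time: 15.17
tool_pos: [444.3, -5.7, 17.5]
tcp_rot: [-135.5, 89.9, -19.1]
ft_force: [1.9, -3.7, 2.8]
finger_gap: 54.1
time: 15.5
tool_pos: [434.9, 11.2, 16.6]
tcp_rot: [31.9, 89.9, 148.4]
ft_force: [-0.2, 1.2, -0.3]
finger_gap: 54.4
t 15.5 tcp [434.9  11.2  16.6] jaw 116.5 xax [-0.001  0.001 -1.   ] gap 54.4 F [-0.2  1.2 -0.3]
```

View pics/g2.png

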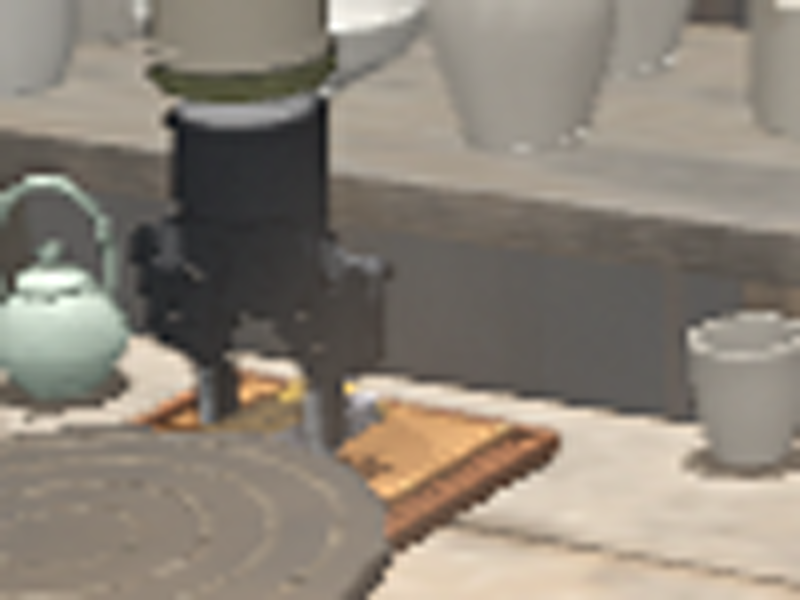

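```bash
python3 -m jog '[[[-0.002,0.004,0.001],[0,0,0],0.27],[[-0.004,0.008,0.001],[0,0,0],0.27],[[-0.006,0.012,0.001],[0,0,0],0.27],[[-0.008,0.016,0.001],[0,0,0],0.27],[[-0.0095,0.0195,0.001],[0,0,0],0.27]]' 20
python3 -m jog '[[[-0.001,0.002,0],[0,0,0],0.27],[[-0.001,0.002,0],[0,0,0],0.27],[[-0.001,0.002,0],[0,0,0],0.27]]' 20
python3 - <<'E'
from h import *
pose()
crop('side','g3.png',180,140,280,215,8)
E
```

```text
time: 15.97
tool_pos: [426.2, 29.9, 18.0]
tcp_rot: [46.5, 90.0, 163.0]
ft_force: [1.4, -0.7, -0.2]
finger_gap: 54.2
time: 16.22
tool_pos: [425.3, 31.8, 18.0]
tcp_rot: [28.4, 90.0, 144.9]
ft_force: [-0.4, 0.0, 0.5]
finger_gap: 54.4
t 16.22 tcp [425.3  31.8  18. ] jaw 116.4 xax [-0.  0. -1.] gap 54.4 F [-0.4  0.   0.5]
```

View pics/g3.png

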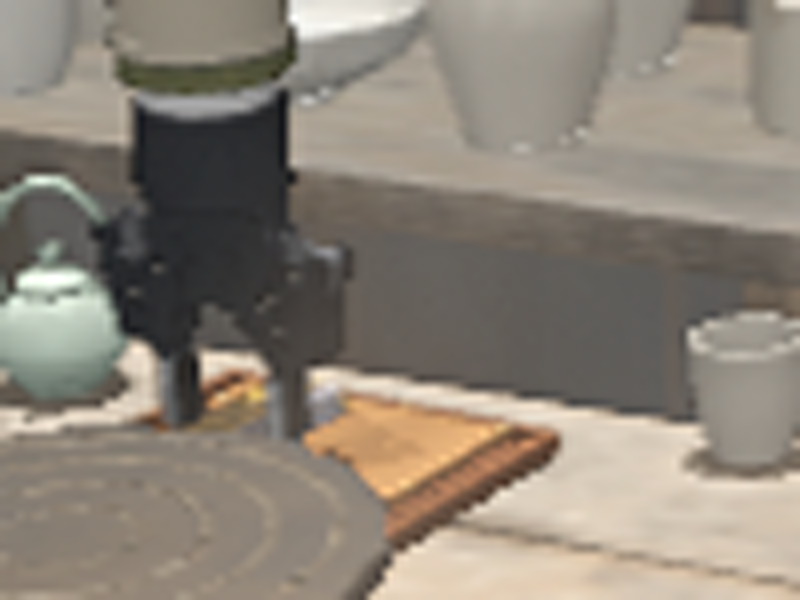

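```bash
python3 -m jog '[[[-0.0005,0.001,0],[0,0,0],0.27],[[-0.001,0.002,0],[0,0,0],0.27],[[-0.001,0.002,0],[0,0,0],0.27],[[-0.001,0.002,0],[0,0,0],0.4],[[-0.001,0.002,0],[0,0,0],0.4]]' 20
python3 -m jog '[[[0,0,0.03],[0,0,0],0.4],[[0,0,0.07],[0,0,0],0.4],[[-0.03,-0.03,0.1],[0,0,0],0.4],[[-0.06,-0.06,0.1],[0,0,0],0.4],[[-0.09,-0.09,0.1],[0,0,0],0.4]]' 20
python3 -m jog '[[[-0.02,-0.03,0],[0,0,0],0.4],[[-0.04,-0.06,0],[0,0,0],0.4],[[-0.04,-0.06,0],[0,0,0],0.4]]' 20
python3 - <<'E'
from h import *
pose()
crop('side','g4.png',180,140,280,215,8)
crop('top','g5.png',130,180,240,280,6)
E
```

```text
time: 16.68
tool_pos: [424.5, 33.5, 18.1]
tcp_rot: [16.4, 90.0, 132.8]
ft_force: [-0.3, 0.0, -0.9]
finger_gap: 60.0
time: 17.1
tool_pos: [342.7, -50.0, 120.5]
tcp_rot: [-134.2, 89.7, -17.6]
ft_force: [-0.3, -2.0, -0.1]
finger_gap: 59.9
time: 17.35
tool_pos: [299.0, -114.0, 118.0]
tcp_rot: [148.4, 89.8, -95.5]
ft_force: [0.5, -0.5, 0.7]
finger_gap: 59.8
t 17.35 tcp [ 299. -114.  118.] jaw 116.0 xax [-0.    -0.003 -1.   ] gap 59.8 F [ 0.5 -0.5  0.7]
```

View pics/g4.png

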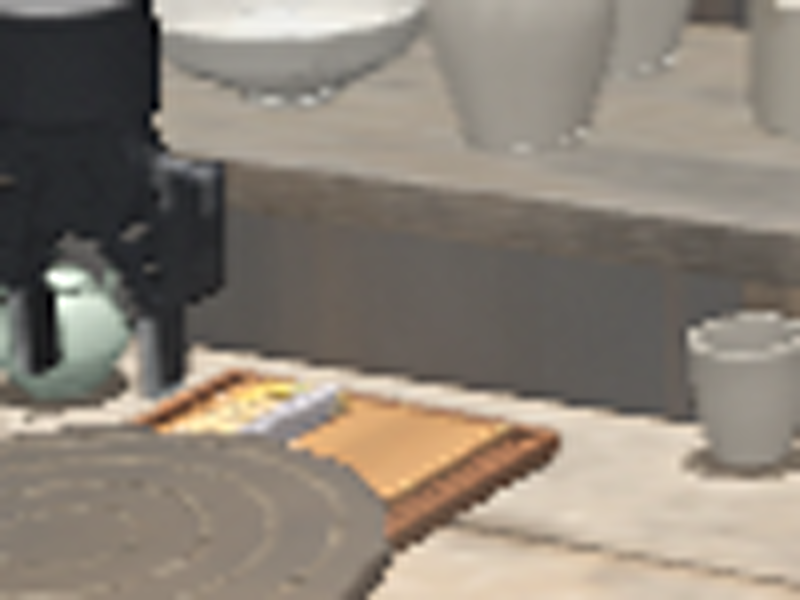

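View pics/g5.png

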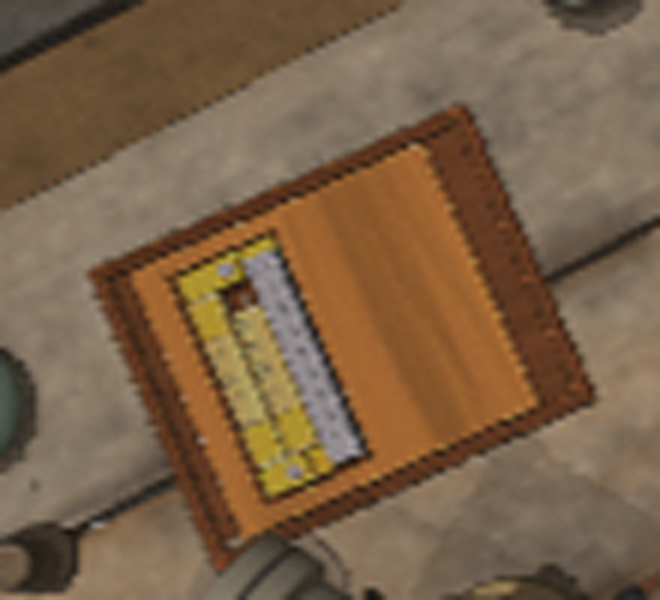

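Run:
```python
from h import *
W=lambda p,z: px2w('top',129.6+p[0]/6,179.6+p[1]/6,z)
for nm,p in dict(far=(276,240),near=(367,455),hmpin=(227,271)).items():
  for z in (19,26):
    print(nm,z,((w2px('side',W(p,z))-[179.6,139.6])*8).round(0))
c=np.array([441.9,-.9]);ex=np.array([np.cos(np.radians(116.3)),np.sin(np.radians(116.3))]);ey=np.array([-ex[1],ex[0]])
for p in [(178,280),(275,235),(367,455),(268,497)]:
  w=W(p,19)[:2]-c; print((w@ex).round(1),(w@ey).round(1))
crop('side','g6.png',195,180,230,200,20)
im=crop('top','g7.png',150,210,200,270,10)
```

```text
far 19 [348. 401.]
far 26 [348. 388.]
near 19 [204. 478.]
near 26 [204. 465.]
hmpin 19 [298. 395.]
hmpin 26 [299. 382.]
60.5 -56.8
9.6 -57.4
11.4 58.3
62.2 56.9
```

View pics/g6.png

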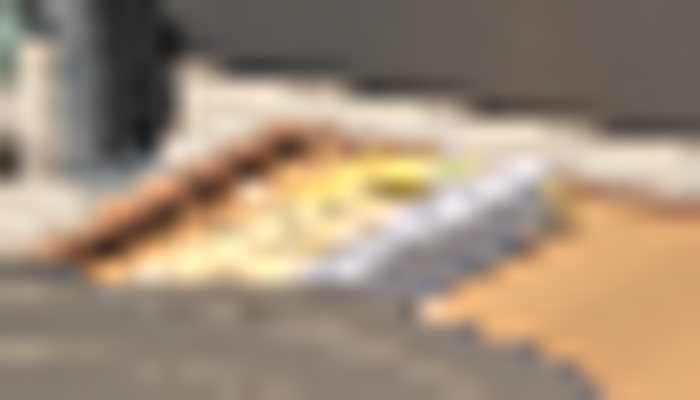

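View pics/g7.png

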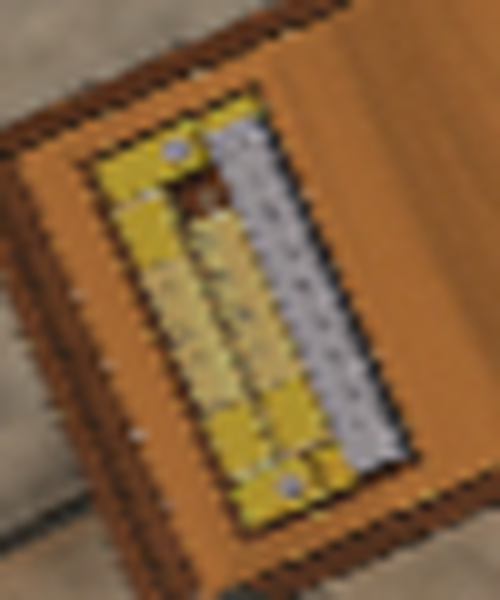

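Run:
```python
from h import *
T=lambda u,v: (u,v)
# g7: top crop 150,210 x10 ; g6 side 195,180 x20
Wt=lambda p,z: px2w('top',149.55+p[0]/10,209.55+p[1]/10,z)
for nm,p in dict(stockfar=(265,120),yfar=(258,95),pin=(177,150),midfar=(95,160), brdcorner=(0,0)).items():
  for z in (19,26):
    print(nm,z,((w2px('side',Wt(p,z))-[194.5,179.5])*20).round(0))
# board corner check (top picture c2 coords): far right b, far-left a at z=12
W2=lambda p,z: px2w('top',129.6+p[0]/6,179.6+p[1]/6,z)
for p in [(462,103),(95,272),(427,146),(275,230)]: print(p,((w2px('side',W2(p,12))-[179.6,139.6])*8).round(0))
c=np.array([441.9,-.9]);ex=np.array([np.cos(np.radians(116.3)),np.sin(np.radians(116.3))])
for p in [(265,92),(412,455)]: print([((Wt(p,z)[:2]-c)@ex).round(1) for z in (12,19,26)])
for p in [(90,160),(245,532)]: print([((Wt(p,z)[:2]-c)@ex).round(1) for z in (12,19,26)])
```

```text
stockfar 19 [551. 212.]
stockfar 26 [550. 182.]
yfar 19 [577. 201.]
yfar 26 [577. 170.]
pin 19 [449. 187.]
pin 26 [450. 157.]
midfar 19 [380. 158.]
midfar 26 [380. 128.]
brdcorner 19 [513.  68.]
brdcorner 26 [513.  39.]
(462, 103) [560. 432.]
(95, 272) [237. 372.]
(427, 146) [505. 433.]
(275, 230) [356. 410.]
[np.float64(9.3), np.float64(8.0), np.float64(6.6)]
[np.float64(12.3), np.float64(11.0), np.float64(9.6)]
[np.float64(63.3), np.float64(61.6), np.float64(59.9)]
[np.float64(64.8), np.float64(63.1), np.float64(61.4)]
```

```bash
python3 -m jog '[[[0.025,0.03,0],[0,0,0],0.4],[[0.05,0.06,0],[0,0,0],0.4],[[0.08,0.09,0],[0,0,0],0.4],[[0.105,0.12,0],[0,0,0],0.4],[[0.13,0.149,0],[0,0,0],0.4]]' 20
python3 -m jog '[[[0,0,-0.03],[0,0,0],0.4],[[0,0,-0.06],[0,0,0],0.4],[[0,0,-0.07],[0,0,0],0.4],[[0,0,-0.07],[0,0,0],0.4],[[0,0,-0.07],[0,0,0],0.4]]' 20
python3 - <<'E'
from h import *
pose()
E
```

```text
time: 17.97
tool_pos: [433.0, 43.9, 117.4]
tcp_rot: [13.9, 90.0, 130.5]
ft_force: [-0.5, -1.2, -0.3]
finger_gap: 59.6
time: 18.38
tool_pos: [431.1, 40.6, 47.7]
tcp_rot: [59.7, 89.9, 176.2]
ft_force: [-0.1, -0.6, 0.7]
finger_gap: 60.3
t 18.38 tcp [431.1  40.6  47.7] jaw 116.5 xax [-0.002  0.    -1.   ] gap 60.3 F [-0.1 -0.6  0.7]
```

```bash
python3 -m jog '[[[-0.0015,-0.0052,0],[0,0,0],0.4],[[-0.0015,-0.0052,0],[0,0,0],0.4],[[-0.0015,-0.0052,-0.015],[0,0,0],0.4],[[-0.0015,-0.0052,-0.028],[0,0,0],0.4],[[-0.0015,-0.0052,-0.029],[0,0,0],0.4]]' 20
python3 -m jog '[[[0,0,0],[0,0,0],0.4],[[0,0,0],[0,0,0],0.33],[[0,0,0],[0,0,0],0.27]]' 20
```

```text
time: 18.8
tool_pos: [429.8, 34.0, 18.4]
tcp_rot: [61.0, 90.0, 177.3]
ft_force: [-0.5, 0.4, -1.0]
finger_gap: 59.8
time: 19.05
tool_pos: [431.3, 34.3, 20.2]
tcp_rot: [-118.7, 89.9, -2.3]
ft_force: [-0.4, -0.1, -0.0]
finger_gap: 54.1
```

```bash
python3 -m jog '[[[0,0,-0.0015],[0,0,0],0.27],[[-0.0005,0.001,-0.002],[0,0,0],0.27],[[-0.001,0.0018,-0.002],[0,0,0],0.27],[[-0.0013,0.0027,-0.002],[0,0,0],0.27],[[-0.0018,0.0036,-0.002],[0,0,0],0.27]]' 20
python3 -m jog '[[[-0.0005,0.001,0],[0,0,0],0.27],[[-0.0005,0.001,0],[0,0,0],0.27],[[-0.0005,0.001,0],[0,0,0],0.27]]' 20
python3 - <<'E'
from h import *
pose()
crop('side','i1.png',195,170,230,200,20)
E
```

```text
time: 19.47
tool_pos: [428.7, 38.0, 17.0]
tcp_rot: [-153.6, 90.0, -37.2]
ft_force: [0.3, -2.3, 0.2]
finger_gap: 54.3
time: 19.72
tool_pos: [428.1, 39.2, 17.0]
tcp_rot: [-117.2, 90.0, -0.8]
ft_force: [1.0, -1.2, 1.1]
finger_gap: 54.2
t 19.72 tcp [428.1  39.2  17. ] jaw 116.4 xax [ 0. -0. -1.] gap 54.2 F [ 1.  -1.2  1.1]
```

View pics/i1.png

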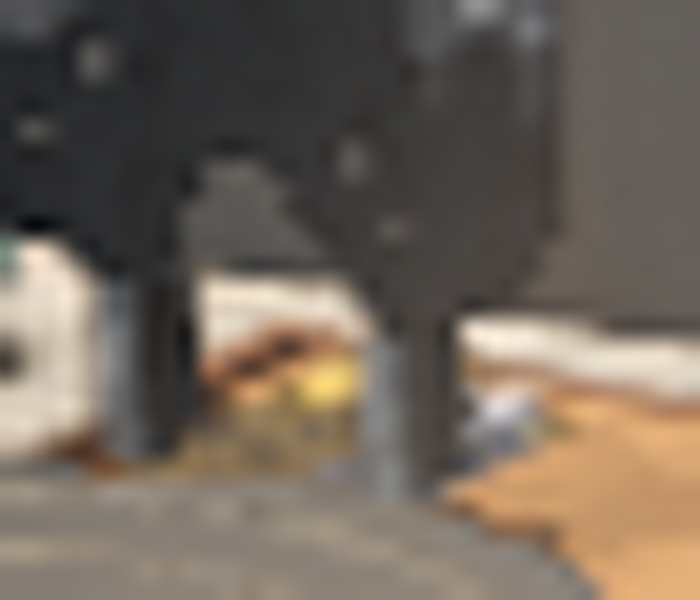

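```bash
python3 -m jog '[[[0.0005,-0.001,0],[0,0,0],0.4],[[0.0005,-0.001,0],[0,0,0],0.4],[[0.0005,-0.001,0.03],[0,0,0],0.4],[[0,0,0.07],[0,0,0],0.4],[[-0.03,-0.03,0.1],[0,0,0],0.4]]' 20
python3 -m jog '[[[-0.03,-0.03,0],[0,0,0],0.4],[[-0.06,-0.06,0],[0,0,0],0.4],[[-0.085,-0.09,0],[0,0,0],0.4],[[-0.105,-0.12,0],[0,0,0],0.4],[[-0.105,-0.12,0],[0,0,0],0.4]]' 20
python3 - <<'E'
from h import *
pose()
crop('side','i2.png',195,180,230,200,20)
crop('top','i3.png',150,210,200,270,10)
E
```

```text
time: 20.18
tool_pos: [406.9, 16.9, 114.6]
tcp_rot: [-98.9, 89.7, 17.6]
ft_force: [1.5, -1.0, 2.1]
finger_gap: 59.7
time: 20.6
tool_pos: [295.8, -109.4, 110.7]
tcp_rot: [135.9, 89.9, -108.1]
ft_force: [0.9, 0.0, -0.2]
finger_gap: 59.8
t 20.6 tcp [ 295.8 -109.4  110.7] jaw 116.0 xax [-0.001 -0.002 -1.   ] gap 59.8 F [ 0.9  0.  -0.2]
```

View pics/i2.png

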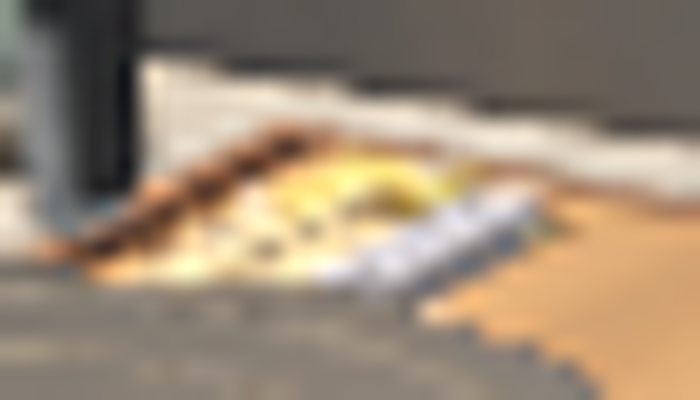

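View pics/i3.png

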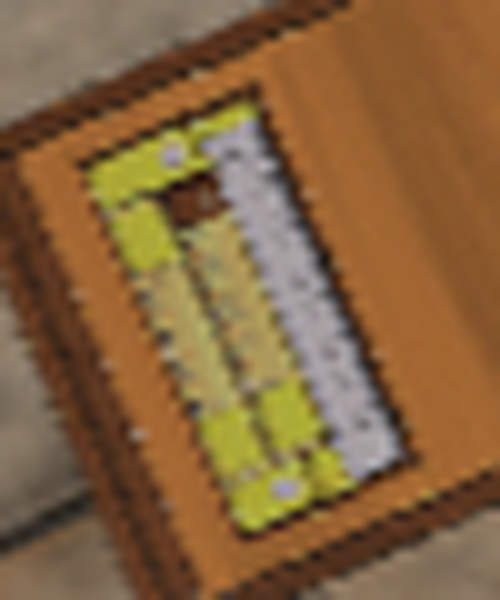

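Run:
```python
from h import *
Wt=lambda p,z: px2w('top',149.55+p[0]/10,209.55+p[1]/10,z)
for nm,p in dict(stockfarR=(262,130),stockfarL=(218,147),yfar=(255,100),pin=(173,155)).items():
    print(nm,[((w2px('side',Wt(p,z))-[194.5,179.5])*20).round(0) for z in (19,22,26)])
c=np.array([441.9,-.9]);ex=np.array([np.cos(np.radians(116.3)),np.sin(np.radians(116.3))]);ey=np.array([-ex[1],ex[0]])
for p in [(255,97),(408,455),(92,172),(245,532)]:
  w=Wt(p,19)[:2]-c; print((w@ex).round(1),(w@ey).round(1))
im=vision.snapshot('side')
crop('','i4.png',180,170,260,225,10,im)
```

```text
stockfarR [array([536., 214.]), array([536., 201.]), array([536., 184.])]
stockfarL [array([482., 202.]), array([482., 189.]), array([483., 172.])]
yfar [array([569., 201.]), array([569., 188.]), array([569., 171.])]
pin [array([440., 187.]), array([440., 174.]), array([441., 157.])]
11.2 -56.6
12.0 56.7
62.4 -56.1
63.1 57.4
```

View pics/i4.png

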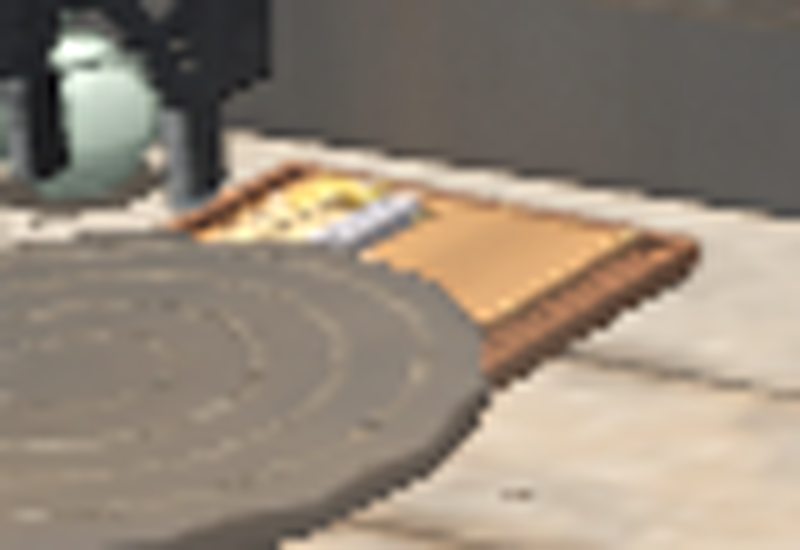

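Run:
```python
from h import *
def yel(f,s):
    im=cv2.imread('pics/'+f); h=cv2.cvtColor(im,cv2.COLOR_BGR2HSV)
    m=(h[...,0]>25)&(h[...,0]<35)&(h[...,1]>150)&(h[...,2]>120); return np.median(im[m],0),m.sum()/s/s, im[m].mean(0).round(1)
for f,s in [('c1.png',8),('f6.png',6),('g5.png',6),('g7.png',10),('i3.png',10)]: print(f,yel(f,s))
# unsupersampled column profile of the side view at the stock
im=vision.snapshot('side')
for u in (212,214,216,218,220): print(u,[tuple(int(x) for x in im[v,u]) for v in range(186,198)])
a=cv2.imread('pics/side0.png')[:,:,::-1]
```

```text
c1.png (array([ 64., 179., 177.]), np.float64(117.578125), array([ 63.4, 174.3, 172.7]))
f6.png (array([ 58., 176., 175.]), np.float64(157.72222222222223), array([ 57.9, 168.9, 168.7]))
g5.png (array([ 48., 145., 159.]), np.float64(6.75), array([ 48.1, 143. , 157.1]))
g7.png (array([ 48., 145., 159.]), np.float64(7.38), array([ 47.9, 142.9, 157.1]))
i3.png (array([ 54., 167., 170.]), np.float64(161.02), array([ 54. , 160.2, 164.2]))
212 [(207, 184, 164), (210, 166, 107), (255, 237, 142), (255, 240, 168), (190, 165, 124), (238, 210, 160), (243, 222, 188), (219, 213, 215), (137, 128, 124), (137, 126, 114), (151, 139, 124), (153, 141, 127)]
214 [(223, 209, 194), (187, 144, 104), (255, 231, 132), (200, 168, 95), (152, 122, 76), (239, 217, 184), (229, 223, 225), (222, 218, 220), (151, 145, 146), (138, 129, 117), (138, 127, 116), (155, 143, 125)]
216 [(227, 215, 197), (176, 141, 118), (228, 205, 168), (241, 225, 141), (191, 173, 140), (207, 202, 207), (221, 216, 220), (148, 141, 143), (116, 111, 112), (229, 192, 156), (153, 137, 123), (137, 126, 116)]
218 [(228, 215, 198), (210, 192, 173), (192, 158, 104), (187, 168, 135), (197, 192, 196), (220, 215, 218), (140, 134, 135), (115, 111, 113), (221, 171, 121), (237, 182, 123), (145, 126, 113), (134, 126, 118)]
220 [(225, 212, 192), (227, 216, 198), (178, 139, 113), (235, 209, 188), (216, 210, 213), (135, 130, 133), (115, 112, 115), (220, 170, 122), (230, 179, 123), (230, 179, 123), (230, 176, 121), (151, 133, 120)]
```

```bash
python3 -m jog '[[[0.035,0.03,0],[0,0,0],-1],[[0.07,0.06,0],[0,0,0],-1],[[0.1,0.09,0],[0,0,0],-1],[[0.137,0.126,0],[0,0,0],-1],[[0.137,0.126,0],[0,0,0],-1]]' 20
python3 -m jog '[[[0,0,-0.02],[0,0,0],-1],[[0,0,-0.04],[0,0,0],-1],[[0,0,-0.06],[0,0,0],-1],[[0,0,-0.068],[0,0,0],-1],[[0,0,-0.068],[0,0,0],-1]]' 20
python3 - <<'E'
from h import *
pose()
E
```

```text
time: 21.22
tool_pos: [438.6, 26.4, 110.6]
tcp_rot: [-49.7, 89.9, 67.0]
ft_force: [-0.2, 0.1, 0.4]
finger_gap: 0.8
time: 21.63
tool_pos: [433.8, 22.9, 40.3]
tcp_rot: [57.5, 89.7, 174.1]
ft_force: [-0.5, -0.4, -0.7]
finger_gap: 0.1
t 21.63 tcp [433.8  22.9  40.3] jaw 116.6 xax [-0.006  0.001 -1.   ] gap 0.1 F [-0.5 -0.4 -0.7]
```

Align over the stock, then probe downward in 1 mm steps.

```bash
python3 -m jog '[[[0,-0.006,0],[0,0,0],-1],[[0,-0.006,-0.005],[0,0,0],-1],[[0,-0.006,-0.01],[0,0,0],-1],[[0,-0.006,-0.01],[0,0,0],-1],[[0,-0.006,-0.01],[0,0,0],-1]]' 20
python3 -m jog '[[[0,0,-0.001],[0,0,0],-1],[[0,0,-0.002],[0,0,0],-1],[[0,0,-0.002],[0,0,0],-1]]'
python3 -m jog '[[[0,0,-0.001],[0,0,0],-1],[[0,0,-0.001],[0,0,0],-1]]'
python3 - <<'E'
from h import *
pose()
E
```

```text
time: 22.05
tool_pos: [436.0, 14.9, 33.1]
tcp_rot: [-105.9, 90.0, 10.5]
ft_force: [0.8, 0.5, 0.6]
finger_gap: -0.6
time: 22.3
tool_pos: [436.0, 15.0, 30.9]
tcp_rot: [-116.3, 90.0, 0.1]
ft_force: [-0.9, -0.2, -0.5]
finger_gap: 0.2
time: 22.47
tool_pos: [435.9, 15.0, 29.8]
tcp_rot: [25.5, 90.0, 142.0]
ft_force: [0.2, -0.1, -0.0]
finger_gap: -0.4
t 22.47 tcp [435.9  15.   29.8] jaw 116.4 xax [-0.  0. -1.] gap -0.4 F [ 0.2 -0.1 -0. ]
```

```bash
for i in 1 2 3; do python3 -m jog '[[[0,0,-0.0008],[0,0,0],-1],[[0,0,-0.0008],[0,0,0],-1]]' | egrep 'pos|force'; done
```

```text
tool_pos: [435.8, 15.0, 29.0]
ft_force: [-0.8, 0.3, -0.3]
tool_pos: [435.8, 15.1, 28.2]
ft_force: [0.5, 0.3, 0.5]
tool_pos: [435.9, 15.0, 27.4]
ft_force: [-0.6, -0.2, -0.5]
```

```bash
for i in 1 2 3; do python3 -m jog '[[[0,0,-0.0006],[0,0,0],-1],[[0,0,-0.0006],[0,0,0],-1]]' | egrep 'pos|force'; done
```

```text
tool_pos: [436.0, 15.0, 27.1]
ft_force: [-0.4, 0.6, 1.7]
tool_pos: [436.0, 15.0, 27.0]
ft_force: [-4.3, -0.1, 10.3]
tool_pos: [436.1, 15.0, 26.9]
ft_force: [-9.9, 0.6, 18.0]
```

```bash
python3 -m jog '[[[0,0,0.003],[0,0,0],-1],[[0,0,0.03],[0,0,0],-1],[[0,0,0.07],[0,0,0],-1],[[-0.03,-0.03,0.1],[0,0,0],-1],[[-0.06,-0.06,0.1],[0,0,0],-1]]'|grep pos
python3 -m jog '[[[-0.03,-0.03,0],[0,0,0],-1],[[-0.06,-0.06,0],[0,0,0],-1],[[-0.08,-0.08,0],[0,0,0],-1],[[-0.08,-0.08,0],[0,0,0],-1],[[-0.08,-0.08,0],[0,0,0],-1]]'
python3 - <<'E'
from h import *
pose()
im=vision.snapshot('top')
crop('','j1.png',150,210,200,270,10,im)
crop('','j2.png',90,140,290,280,4,im)
im=cv2.imread('pics/j1.png'); h=cv2.cvtColor(im,cv2.COLOR_BGR2HSV)
m=(h[...,0]>25)&(h[...,0]<35)&(h[...,1]>150)&(h[...,2]>120); print(np.median(im[m],0))
E
```

```text
tool_pos: [386.0, -38.4, 130.0]
time: 24.3
tool_pos: [302.2, -119.5, 124.7]
tcp_rot: [-142.7, 89.9, -26.6]
ft_force: [0.2, 0.5, 0.1]
finger_gap: 0.6
t 24.3 tcp [ 302.2 -119.5  124.7] jaw 116.2 xax [ 0.001 -0.001 -1.   ] gap 0.6 F [0.2 0.5 0.1]
[ 54. 167. 170.]
```

View pics/j1.png

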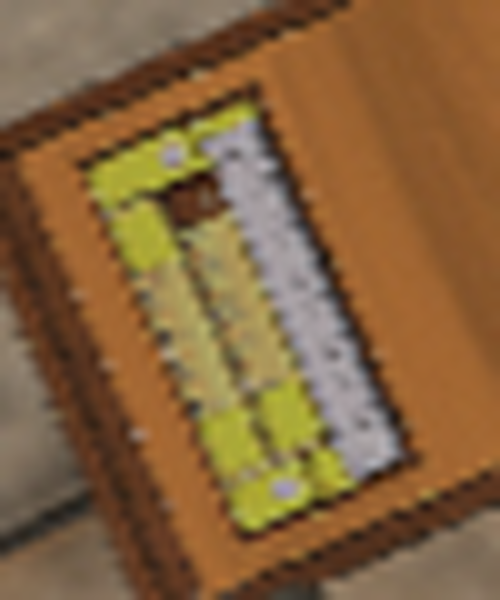

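View pics/j2.png

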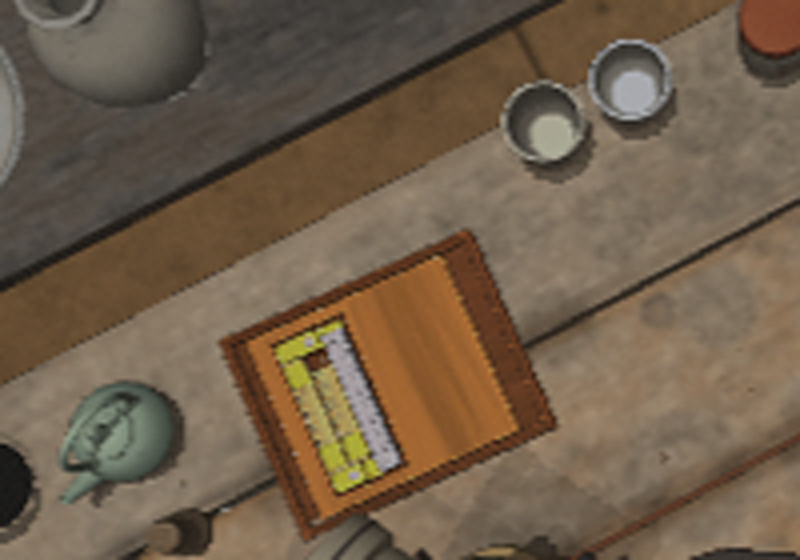

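```bash
python3 -c "
from h import *
print(order.hand_in())"
```

```text
the job is handed in; nothing more can be done
None
```

The folded stick lies in the pocket. I handed the job in at about 24.3 s of robot time; no verdict came back.

**What I did**
- **Inner leaf:** I pushed it round with the closed fingers, then squeezed it against the middle leaf. The gap read 33.2 mm and the middle leaf was still open by about 1.4 rad.
- **Both leaves:** I swung the pair about the pin, then squeezed the whole pack shut. The gap read 49.1 mm.
- **Placing:** I set the stick flat on the blank end at about x -36 mm, within 1 mm of y 0, and let go. Then I slid it along the board with loosely set jaws.

**One mend:** after the first slide the stock side still rested on the pocket edge, so the stick was tilted. A second push of about 5 mm dropped it in.

**Last checks**
- **Height:** a light press of up to 18 N on the stock side met its top at about 19.1 mm, and 19 mm is right for a stick fully in the pocket. I did not probe the other side.
- **Position:** in the top view the pack spans about x 11 to 63 mm and y -57 to 57 mm on the board. There is a dark margin all round, it is aligned within about 0.5 degree, and both leaves are shut.
- **Bystanders:** the cups and the teapot stand where they were at the start. The gripper was clear of everything.

**Checks that disagreed**
- The side view put the top of the stock a few mm higher than the press did; that picture resolves only about 4 mm per pixel.
- The yellow parts looked about 5% darker than when the stick lay on the blank end. Pressing did not change that, so I took it for lighting rather than tilt.

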